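# Load the specimen warmer, set its time sleeve to 5 and start it

### The arm

A 6-joint arm with a two-finger parallel gripper is mounted at the origin on the work surface. World frame = base frame: x ahead of the robot, y to its left, z up, the work surface at z = 0. Lengths are in m, angles in degrees, forces in N, time in s.
With the tool pointing down it reaches from about 0.3 to 0.75 m from the base axis. Payload 8.5 kg.
Tool frame: the origin (TCP) lies midway between the tips of the shut fingers; the grasp point (between the pads) lies 19 mm behind it (env.grasp_offset is the distance from the TCP to the grasp point, in m); z points along the fingers, y is the line along which they close (so a half turn about z gives the same grasp; the last joint's range is limited). The gripper opens to 85 mm and grips with 20 to 120 N. Pads are 22 mm wide; open, the fingers measure 114 mm over their backs; the gripper's body (76 mm by 85 mm) begins 54 mm behind the grasp point. The pads swing forward as they close: fully open they stand 13 mm farther back than shut.
Start: joints at [-84.872, 21.807, 74.336, -0, 83.858, -12.336], TCP at [0.165, -0.525, 0.231] pointing down, gripper open.
Joint ranges: [-178.18, 178.18], [-50.72, 133.34], [12.68, 142.11], [-81.47, 261.47], [9.98, 163.14], [-165.26, 165.26]. Speed limits (degrees/s): [136.94, 136.94, 180, 180, 180, 180].

### API

Orientations are given as a 3x3 rotation matrix whose columns are the frame's x, y, z axes.
In Python, from rig import env gives the robot as it stands.
- The arm moves only by the tool servo_tool, never from a script. Its argument "deltas" is text: rows parted by semicolons, each of 7 numbers parted by spaces: the opening, from 0 (shut) to 1 (fully open), then the shift along the tool's x, y, z in mm, then the turn, a rotation vector about the tool's x, y, z in rad. A call has 1 to 8 rows; each row shifts and turns the commanded pose from where the row before left it, along the tool's axes as they then stand; what a row does not reach is not made up. A row lasts 1/12 s, in which the tool goes at most 41.7 mm and 7.16 degrees, less where a joint would pass 70% of its speed; a pose out of reach is approached as far as the arm can. A call is refused whole if a number of a shift passes 41.7 or a number of a turn 0.125, either way. A call with a gripper value outside its range is refused whole. The fingers move at their own pace and stop on an object; "newtons" is the grip in N (left out, the last holds). Time passes only in rows, so rows that do not move let the fingers close. It gives the time, the measured TCP pose, the force, the opening and the grip force at its end, in the units of the state.
- env.observe(): the state, without advancing time (a new reading comes with each control period).
- env.get_image(name): name is "scene" or "top"; returns a dict with "img" (480x640x3 uint8, red, green, blue), "depth" (480x640 float32, m along the optical axis (not along the pixel's ray), 0 where there is no reading), "camera_matrix" (3x3 intrinsics, pixels), "world_to_cam" (4x4, takes a point from world to camera coordinates). Camera axes: x right, y down, z forward; pixel columns grow to the right and rows downward; lengths in m; the calibration is good to about 2 mm. A picture is of the moment at which its call begins.
- env.close_job(): hands the job in; it is judged then, once.
Trained networks look in a picture, given as the dict that the camera call returned (one of the last four; its "shot" number tells which), for a name from the list of things; names that differ only in an ending like _2 or _b are one class to them, and where a whole thing is asked for, a point or a joint stands for the part that bears it (a point fixed in the world has none). Each returns a list of dicts, best first, with "conf" (0 to 1); they miss things now and then, are a little off and sometimes report something else, mostly with a low value. They report only what shows in the picture. A call takes as long as a camera call. They do not tell look-alikes from the thing itself.
- env.spot_in(name, picture): "bbox" ([centre column, centre row, width, height] in pixels, round what is visible of it).
- env.spot_point(name, picture): "uv" ([column, row] in pixels: a listed point, or the origin of a listed thing).
The state is a dict: "time_s": time; "q": joint angles; "qvel": joint speeds; "joint_efforts": joint torques, N m; "position": TCP position; "tool_rot": TCP orientation; "ft_force": force on the tool from outside, world axes, zero at the start; "wrist_torque": the same for the moment, N m; "grip_width": finger opening in m; "gripper_force": force on a finger pad.
Only numpy, scipy, OpenCV 4.12 (cv2) and the standard library are available. Lean on these libraries where they do the work, as an engineer would, in place of code of your own. Each camera call takes 0.05 s, during which the arm holds its last target. There are 200 camera calls.

### The job

Put all the orange-capped specimen pots upright on the floor of the warmer's loading bay, each in a compartment, then lower the amber lid gently until it is fully closed. After that turn the scale sleeve to 5, and last of all pull the red start knob out to its stop, hold it there for about half a second and let it spring back. Leave the slide box, the reagent bottle and the scissors where they are.

Things in the scene. Friction and masses are not known exactly. Their poses are not given: they have to be found in the camera images.
- warmer: Low white specimen warmer fixed to the bench, 180 mm deep (x), 420 wide (y), turned by up to 8 degrees. Own axes: x away from the robot, y to robot's left, z up. Origin at bench level; front face at x = -95 mm, rear at +85, sides at y = -210 and +210. Bay at y above -80; behind it, x +30..+85, a solid plinth 62 mm high bears the lid's hinge.
- bay (a point): Centre of the loading bay's floor, 8 mm above the bench. Bay inside, in the warmer's axes: x -90..+30, y -80..+205 mm. Front and left walls 5 mm thick, tops 36 mm above the bench; plinth behind; control block (50 mm high) right. Four dividers along x, 3 mm thick, tops 22 mm up, make five compartments side by side, 54 mm wide (y), 120 mm deep (x).
- block (a point): Centre of the top of the solid control block, 50 mm above the bench: the warmer's right part, y -210..-80 mm, x -95..+85. The scale sleeve stands on its top, the red start knob on its front face.
- bay1 (a point): Centre of the floor of compartment 1 (1 = robot's left-most), 8 mm above the bench; axes as the warmer's. Where the underside of a pot goes.
- bay2 (a point): Centre of the floor of compartment 2 (1 = robot's left-most), 8 mm above the bench; axes as the warmer's. Where the underside of a pot goes.
- bay3 (a point): Centre of the floor of compartment 3 (1 = robot's left-most), 8 mm above the bench; axes as the warmer's. Where the underside of a pot goes.
- bay4 (a point): Centre of the floor of compartment 4 (1 = robot's left-most), 8 mm above the bench; axes as the warmer's. Where the underside of a pot goes.
- bay5 (a point): Centre of the floor of compartment 5 (1 = robot's left-most), 8 mm above the bench; axes as the warmer's. Where the underside of a pot goes.
- pot1: Specimen pot, upright squat cylinder, 40 mm diameter, 45 mm high, about 60 g: white body, orange cap (top 17 mm). Origin at the centre of its underside, z up its axis. Starts upright on the bench, left of or in front of the warmer; 3 to 5 of the 5 pots are present.
- pot2: Specimen pot, upright squat cylinder, 40 mm diameter, 45 mm high, about 60 g: white body, orange cap (top 17 mm). Origin at the centre of its underside, z up its axis. Starts upright on the bench, left of or in front of the warmer; 3 to 5 of the 5 pots are present.
- pot3: Specimen pot, upright squat cylinder, 40 mm diameter, 45 mm high, about 60 g: white body, orange cap (top 17 mm). Origin at the centre of its underside, z up its axis. Starts upright on the bench, left of or in front of the warmer; 3 to 5 of the 5 pots are present.
- pot4: Specimen pot, upright squat cylinder, 40 mm diameter, 45 mm high, about 60 g: white body, orange cap (top 17 mm). Origin at the centre of its underside, z up its axis. Starts upright on the bench, left of or in front of the warmer; 3 to 5 of the 5 pots are present.
- pot5: Specimen pot, upright squat cylinder, 40 mm diameter, 45 mm high, about 60 g: white body, orange cap (top 17 mm). Origin at the centre of its underside, z up its axis. Starts upright on the bench, left of or in front of the warmer; 3 to 5 of the 5 pots are present.
- lid (a joint): Transparent amber lid over the bay, hinged along its far edge. 0 = closed (level), grows as it opens; starts standing up at about 1.6 to 1.8 rad; limit 1.85. The lid weighs 250 g and its hinge is stiff (a push of a few newtons near the free edge moves it), so it stays where it is left at any angle; it can be closed by pushing its outer face over and down with closed fingers.
- lid_hinge (a point): Fixed point on the lid's hinge line (along the warmer's y), mid-width, 66 mm above the bench. Closed, the lid reaches 157 mm from here to the warmer's -x, is 282 mm wide, and its outer face lies 6 mm above this point; a 22 mm skirt hangs from its front edge; a black tab 100 mm wide, 8 mm thick sticks out 18 mm further at mid-width. Open, it stands up.
- lid_edge (a point): Point of the lid's outer face at its free edge, mid-width, 157 mm from the hinge line and 6 mm outward; moves with the lid. It does not include the tab beyond.
- sleeve (a joint): Angle of the detented scale sleeve (vertical axis): 0.4 rad per number, 0 rad reads 0, 2.0 reads 5, 2.4 reads 6; stops at 0 and 6. Grows anticlockwise seen from above. Spring detents (about 0.2 N m to get past) pull it into each whole number. Starts between 0 and 2.
- sleeve_index (a point): Middle of the red index line on the block's top, on the robot's side of the sleeve. The sleeve reads the number whose white tick meets this line.
- sleeve_grip (a point): Point on the sleeve's axis, 83 mm above the bench, at the height to grip. The sleeve: ribbed grey drum, 44 mm diameter, from 58 to 96 mm above the bench with a blue disc on top, rising from a black skirt 112 mm diameter, top 58 mm up, which bears white numerals 0 to 6 and turns with it.
- start (a joint): Travel of the sprung start knob: 0 = home, in; 0.030 m = pulled out to its stop, towards the warmer's own -x (towards the robot). Spring: about 3 N at home, 6 N at the stop; springs back by itself when let go.
- start_knob (a point): Centre of the red start knob, a round knob 26 mm diameter and 20 mm long with its axis along the warmer's x, 32 mm above the bench; at home its centre is 30 mm in front of the front face. Moves with the knob.
- slide_box: Bystander: blue slide box 90 x 130 x 35 mm, origin under its centre. Leave alone.
- reagent: Bystander: amber reagent bottle, 50 mm diameter, 100 mm high, origin under its centre. Leave alone.
- scissors: Bystander: blue-handled scissors lying flat, 170 mm long, origin under the middle. Leave alone.
There are look-alikes about, which are no part of the job. What is shaped like the pot2 but blue or purple is not meant.

How it is judged (in metres and radians):
On the way, in this order (a step that is already met when the one before it is completed fails the run):
1. every pot stands upright on the bay floor, lid still open (x of pot1 in the frame of warmer between -0.09 and 0.03 m and y of pot1 in the frame of warmer between -0.08 and 0.205 m and z of pot1 in the frame of warmer between 0.003 and 0.013 m and angle between each of pot1, pot2, pot3, pot4, pot5's own z axis and vertical below 0.12 rad and x of pot2 in the frame of warmer between -0.09 and 0.03 m and y of pot2 in the frame of warmer between -0.08 and 0.205 m and z of pot2 in the frame of warmer between 0.003 and 0.013 m and x of pot3 in the frame of warmer between -0.09 and 0.03 m and y of pot3 in the frame of warmer between -0.08 and 0.205 m and z of pot3 in the frame of warmer between 0.003 and 0.013 m and x of pot4 in the frame of warmer between -0.09 and 0.03 m and y of pot4 in the frame of warmer between -0.08 and 0.205 m and z of pot4 in the frame of warmer between 0.003 and 0.013 m and x of pot5 in the frame of warmer between -0.09 and 0.03 m and y of pot5 in the frame of warmer between -0.08 and 0.205 m and z of pot5 in the frame of warmer between 0.003 and 0.013 m and value of joint lid above 0.3 rad), for 0.2 s.
2. the lid is closed (value of joint lid below 0.05 rad), for 0.2 s.
3. the sleeve reads 5 (value of joint sleeve between 1.9 and 2.1 rad), for 0.3 s.
4. the start knob is out at its stop (value of joint start above 0.026 m), for 0.2 s.
At the end, for the whole second after the job is handed in: Every pot present stands upright (within 7 degrees) on the bay floor (within 5 mm), at rest; lid closed within 0.05 rad; sleeve at 5 (2.0 rad) within 0.1 rad; start knob pulled out at least 26 mm for 0.2 s with all that done, then back home within 4 mm (all of step 3 and x of pot1 in the frame of warmer between -0.09 and 0.03 m and y of pot1 in the frame of warmer between -0.08 and 0.205 m and z of pot1 in the frame of warmer between 0.003 and 0.013 m and angle between each of pot1, pot2, pot3, pot4, pot5's own z axis and vertical below 0.12 rad and x of pot2 in the frame of warmer between -0.09 and 0.03 m and y of pot2 in the frame of warmer between -0.08 and 0.205 m and z of pot2 in the frame of warmer between 0.003 and 0.013 m and x of pot3 in the frame of warmer between -0.09 and 0.03 m and y of pot3 in the frame of warmer between -0.08 and 0.205 m and z of pot3 in the frame of warmer between 0.003 and 0.013 m and x of pot4 in the frame of warmer between -0.09 and 0.03 m and y of pot4 in the frame of warmer between -0.08 and 0.205 m and z of pot4 in the frame of warmer between 0.003 and 0.013 m and x of pot5 in the frame of warmer between -0.09 and 0.03 m and y of pot5 in the frame of warmer between -0.08 and 0.205 m and z of pot5 in the frame of warmer between 0.003 and 0.013 m and linear speed of each of pot1, pot2, pot3, pot4, pot5 below 0.03 m/s and value of joint lid below 0.05 rad and value of joint start below 0.004 m); the robot touches nothing.
It fails at once if the lid is slammed (closing faster than 3 rad/s) (velocity of joint lid below -3 rad/s).
It fails at once if the slide box is moved by more than 30 mm (distance of slide_box from where it was at the start of the episode above 0.03 m).
It fails at once if the reagent is moved by more than 30 mm (distance of reagent from where it was at the start of the episode above 0.03 m).
It fails at once if the scissors is moved by more than 30 mm (distance of scissors from where it was at the start of the episode above 0.03 m).
Of pot1, pot2, pot3, pot4, pot5 only 3 to 5 are there at a start; the rules pass over those that are not, and their reading is None.
At some moment in a run one of pot1, pot2, pot3, pot4, pot5 may be knocked a few centimetres aside while the robot is not near it.
Once in a run the grip may slacken for a moment while it holds something.
It also fails if it takes over 210 s, if anything falls off the work surface, if the arm or the gripper's body presses on something with over 40 N, if the wrist force passes 120 N, or if a joint passes its speed limit or range.

## Working session

There is one attempt and no reset: what is moved stays moved. The work goes in short steps, Python scripts to look and compute and a tool call to move; the robot and the scene stay as the last step left them, time stands still between calls to the robot, and variables do not carry over. Pictures are saved under pics/ and viewed, at most 14 in all, crops included, and the job is handed in when it is done.

Besides the shell and the picture viewer there is one more tool, called after "Call:" by a JSON object that holds its "api" and its "payload", one argument or row to a line. servo_tool: Moves the arm, as the interface text tells. Its arguments: {"type":"object","properties":{"deltas":{"type":"string"},"newtons":{"type":"number"}},"required":["deltas"]}

```bash
mkdir -p pics && ls
cat > h.py <<'E'
import numpy as np,cv2
from rig import env
def shot(n,save=None):
    p=env.get_image(n)
    if save: cv2.imwrite(f'pics/{save}.png',cv2.cvtColor(p['img'],cv2.COLOR_RGB2BGR))
    return p
def ray(p,uv):
    K=p['camera_matrix'];T=p['world_to_cam'];R=T[:3,:3];c=-R.T@T[:3,3]
    d=R.T@np.linalg.solve(K,[uv[0],uv[1],1.]);return c,d
def atz(p,uv,z):
    c,d=ray(p,uv);return c+d*(z-c[2])/d[2]
def atdepth(p,uv):
    c,d=ray(p,uv);return c+d*p['depth'][int(round(uv[1])),int(round(uv[0]))]
def proj(p,X):
    T=p['world_to_cam'];x=p['camera_matrix']@(T[:3,:3]@np.array(X)+T[:3,3]);return x[:2]/x[2]
E
cat > a.py <<'E'
from h import *
np.set_printoptions(precision=4,suppress=True)
for n in('top','scene'):
    p=shot(n,n+'0')
    for k in ['pot1','slide_box','reagent','scissors']:
        print(n,k,[(np.round(d['uv']),round(d['conf'],2),atz(p,d['uv'],0)) for d in env.spot_point(k,p)])
    for k,z in dict(bay=.008,block=.05,bay1=.008,bay3=.008,bay5=.008,lid_hinge=.066,lid_edge=.2,sleeve_index=.05,sleeve_grip=.083,start_knob=.032).items():
        print(n,k,[(np.round(d['uv']),round(d['conf'],2),atz(p,d['uv'],z)) for d in env.spot_point(k,p)])
print(env.observe())
E
python3 a.py
```

```text
pics
top pot1 [(array([259., 282.]), 0.77, array([0.4436, 0.1697, 0.    ])), (array([305., 285.]), 0.76, array([0.4412, 0.0437, 0.    ])), (array([200., 246.]), 0.72, array([0.5383, 0.3391, 0.    ])), (array([280., 309.]), 0.68, array([0.3733, 0.1083, 0.    ])), (array([218., 289.]), 0.62, array([0.4201, 0.2822, 0.    ])), (array([244., 314.]), 0.58, array([0.3548, 0.2054, 0.    ])), (array([231., 243.]), 0.55, array([0.5516, 0.256 , 0.    ])), (array([324., 233.]), 0.52, array([ 0.5913, -0.0032,  0.    ])), (array([404., 212.]), 0.49, array([ 0.6596, -0.2274,  0.    ]))]
top slide_box [(array([229., 188.]), 0.96, array([0.7097, 0.2735, 0.    ]))]
top reagent [(array([176., 209.]), 0.54, array([ 0.6428,  0.4174, -0.    ]))]
top scissors [(array([466., 314.]), 0.9, array([ 0.3784, -0.3986,  0.    ])), (array([304., 233.]), 0.54, array([0.589 , 0.0539, 0.    ]))]
top bay [(array([324., 230.]), 0.85, array([ 0.5974, -0.0024,  0.008 ])), (array([284., 234.]), 0.85, array([0.5823, 0.109 , 0.008 ])), (array([366., 234.]), 0.84, array([ 0.5892, -0.1192,  0.008 ])), (array([321., 232.]), 0.8
[... 4552 characters left out ...]
 0.56, array([ 0.6205, -0.2118,  0.083 ]))]
scene start_knob [(array([300., 192.]), 0.57, array([ 0.5013, -0.2165,  0.032 ]))]
{'time_s': 1.5, 'q': array([-84.8732,  21.8063,  74.3352,   0.0024,  83.8587, -12.3363]), 'qvel': array([-0.0657,  0.0222,  0.0012, -0.0305,  0.0494, -0.0327]), 'joint_efforts': array([ -0.0018, -44.8338, -23.1464,  -0.0003,   0.0006,   0.    ]), 'position': array([ 0.1651, -0.5246,  0.2313]), 'tool_rot': array([[ 0.9539,  0.3001,  0.    ],
       [ 0.3001, -0.9539,  0.    ],
       [ 0.    ,  0.    , -1.    ]]), 'ft_force': array([ 0.5911, -0.1083,  0.6975]), 'wrist_torque': array([ 0.0164,  0.0254, -0.0046]), 'gripper_force': 0.0, 'grip_width': 0.08545039880485772}
```

View pics/top0.png

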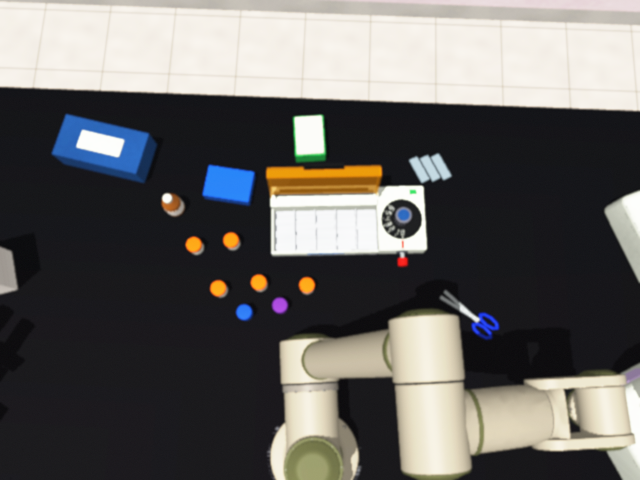

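View pics/scene0.png

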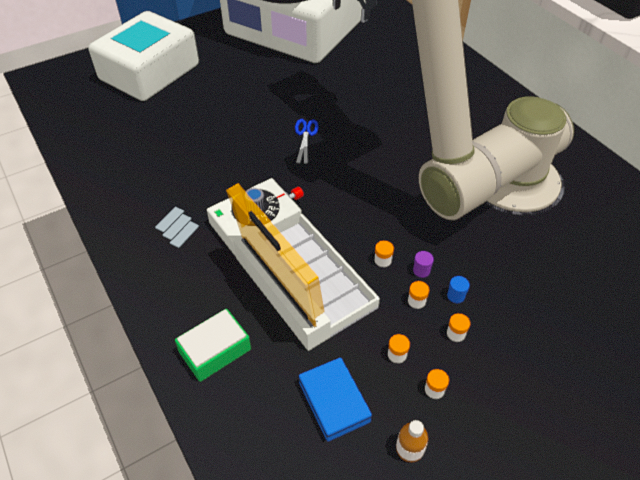

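```bash
cat >> h.py <<'E'
def cloud(p):
    v,u=np.mgrid[0:480,0:640];K=p['camera_matrix'];T=p['world_to_cam'];d=p['depth']
    X=np.stack([(u-K[0,2])/K[0,0]*d,(v-K[1,2])/K[1,1]*d,d],-1)
    W=(X-T[:3,3])@T[:3,:3];W[d==0]=np.nan;return W
def pots(p):
    W=cloud(p);h=cv2.cvtColor(p['img'],cv2.COLOR_RGB2HSV)
    m=((h[...,0]>8)&(h[...,0]<24)&(h[...,1]>170)&(h[...,2]>120)).astype(np.uint8)
    n,l,s,c=cv2.connectedComponentsWithStats(m);out=[]
    for i in range(1,n):
        if not 25<s[i,4]<1500:continue
        q=W[l==i];q=q[np.isfinite(q[:,0])]
        if len(q)<10: continue
        zt=np.percentile(q[:,2],90);t=q[q[:,2]>zt-.006]
        r=cv2.minEnclosingCircle(t[:,:2].astype(np.float32)*1000)
        if zt<.12:out.append((np.round(c[i]),s[i,4],np.round(t[:,:2].mean(0),4),np.round(np.array(r[0])/1000,4),round(r[1]),round(zt,4)))
    return out
E
python3 - <<'E'
from h import *
np.set_printoptions(precision=4,suppress=True)
for n in('top','scene'):
    p=shot(n)
    for o in pots(p):print(n,*o)
    W=cloud(p);im=p['img'].astype(int)
    m=(im.min(-1)>90)&(W[...,2]>.028)&(W[...,2]<.07)&(W[...,0]>.47)&(W[...,0]<.75)&(abs(W[...,1])<.35)
    m=cv2.morphologyEx(m.astype(np.uint8),cv2.MORPH_OPEN,np.ones((2,2)))
    k,l,s,c=cv2.connectedComponentsWithStats(m);i=1+np.argmax(s[1:,4])
    q=W[m>0];q=q[(q[:,0]<.74)]
    print(n,len(q),cv2.minAreaRect((q[:,:2]*1000).astype(np.float32)))
    # block-top: 
    b=q[(q[:,2]>.045)&(q[:,2]<.055)];print('block',len(b),cv2.minAreaRect((b[:,:2]*1000).astype(np.float32)))
    R=p['world_to_cam'];print('cam',-R[:3,:3].T@R[:3,3])
E
```

```text
top [172. 204.] 125 [0.6382 0.4122] [0.6445 0.4172] 21 0.0769
top [230. 239.] 203 [0.5515 0.2498] [0.5509 0.2505] 20 0.0502
top [193. 244.] 209 [0.5345 0.3491] [0.535  0.3493] 20 0.0501
top [258. 282.] 213 [0.4391 0.1676] [0.4389 0.1674] 19 0.0497
top [306. 284.] 210 [0.4369 0.0384] [0.4373 0.0397] 20 0.0495
top [217. 288.] 213 [0.4199 0.2745] [0.4194 0.2739] 20 0.0503
top 3916 ((615.8026123046875, -72.78123474121094), (213.8788604736328, 430.0108337402344), 3.930223226547241)
block 1509 ((612.8912963867188, -68.12472534179688), (199.57374572753906, 416.98150634765625), 2.1593470573425293)
cam [ 0.2125 -0.0108  1.5902]
scene [384. 249.] 278 [0.436  0.0382] [0.4366 0.0375] 22 0.0486
scene [419. 290.] 313 [0.4383 0.1668] [0.4373 0.1658] 21 0.0488
scene [459. 323.] 352 [0.4189 0.2737] [0.4178 0.2732] 21 0.0485
scene [312. 320.] 27 [0.6818 0.1385] [0.6809 0.1379] 5 0.0919
scene [399. 344.] 365 [0.5509 0.2495] [0.5507 0.2482] 21 0.0485
scene [437. 380.] 406 [0.5342 0.3489] [0.5339 0.3483] 21 0.0482
scene [413. 440.] 428 [0.6521 0.421 ] [0.6477 0.4194] 21 0.078
scene 4199 ((607.227294921875, -67.04362487792969), (209.64300537109375, 423.3725280761719), 3.352321147918701)
block 1500 ((619.7489624023438, -65.31546020507812), (184.43280029296875, 418.4604187011719), 3.3070151805877686)
cam [0.9995 0.6828 1.086 ]
```

Run:
```python
from h import *
np.set_printoptions(precision=4,suppress=True)
def line(a,b): # b = m a + c robust
    a,b=np.array(a),np.array(b);k=np.ones(len(a),bool)
    for _ in range(6):
        m,c=np.polyfit(a[k],b[k],1);r=abs(b-m*a-c);k=r<max(.002,2*np.median(r[k]))
    return m,c,k.sum()
for n in('top','scene'):
    p=shot(n);W=cloud(p);g=p['img'].min(-1)
    m=(g>90)&(W[...,2]>.028)&(W[...,2]<.07)&(W[...,0]>.47)&(W[...,0]<.74)&(W[...,1]<.2)&(W[...,1]>-.32)
    q=W[m];print(n)
    ys=np.arange(-.26,.13,.008);F=[];
    for y in ys:
        s=q[abs(q[:,1]-y)<.004]
        if len(s)>4:F.append((y,np.sort(s[:,0])[2]))
    print('front',line(*zip(*F)))
    L=[];Rr=[]
    for x in np.arange(.56,.66,.006):
        s=q[abs(q[:,0]-x)<.004]
        if len(s)>4:L.append((x,np.sort(s[:,1])[-2]));Rr.append((x,np.sort(s[:,1])[1]))
    print('left',line(*zip(*L)),'right',line(*zip(*Rr)))
    h=cv2.cvtColor(p['img'],cv2.COLOR_RGB2HSV)
    b=((h[...,0]<6)|(h[...,0]>174))&(h[...,1]>150)&(h[...,2]>120)&(W[...,2]>.02)&(abs(W[...,1]+.22)<.04)&(W[...,0]<.54)&(W[...,0]>.46)
    v=W[b];print('knob',len(v),v.mean(0),v.min(0),v.max(0))
    b=(h[...,0]>95)&(h[...,0]<125)&(h[...,1]>80)&(W[...,2]>.085)&(W[...,2]<.115)&(abs(W[...,1]+.21)<.04)&(abs(W[...,0]-.63)<.05)
    v=W[b];print('disc',len(v),v.mean(0),v.min(0),v.max(0))
    L=W[(h[...,0]>8)&(h[...,0]<24)&(h[...,1]>150)&(W[...,2]>.12)&(abs(W[...,1])<.2)];L=L[L[:,0]>.6]
    if len(L):print('lid',len(L),L.min(0),L.max(0),np.percentile(L,5,0),np.percentile(L,95,0))
    i=p['img'];s=3
    if n=='top':
        c=i[180:275,260:440]
        cv2.imwrite('pics/warm.png',cv2.cvtColor(cv2.resize(c,None,fx=4.4,fy=4.4,interpolation=3),cv2.COLOR_RGB2BGR))
```

```text
top
front (np.float64(-0.05790308457380872), np.float64(0.5300331425727857), np.int64(44))
left (np.float64(0.04312989903475525), np.float64(0.11726033083315185), np.int64(17)) right (np.float64(0.06465518951047587), np.float64(-0.31366123894585846), np.int64(17))
knob 70 [ 0.5098 -0.2163  0.0416] [ 0.5014 -0.2281  0.0247] [ 0.5221 -0.2056  0.0553]
disc 115 [ 0.6259 -0.2114  0.0977] [ 0.6108 -0.2262  0.0904] [ 0.6425 -0.1965  0.1064]
lid 2170 [ 0.6612 -0.1378  0.1202] [0.7169 0.1434 0.2357] [ 0.6778 -0.1269  0.1261] [0.706  0.1333 0.2277]
scene
front (np.float64(-0.06162533972311251), np.float64(0.5285647718819888), np.int64(43))
left (np.float64(0.06054320909310013), np.float64(0.10592646447289421), np.int64(17)) right (np.float64(5.727968847471318), np.float64(-3.5910676709190263), np.int64(16))
knob 94 [ 0.5108 -0.2141  0.0403] [ 0.4972 -0.2324  0.0261] [ 0.5217 -0.2003  0.0496]
disc 100 [ 0.623  -0.2117  0.0978] [ 0.6099 -0.2265  0.0934] [ 0.6354 -0.1945  0.1046]
lid 1627 [ 0.6632 -0.1424  0.1227] [0.7137 0.1449 0.2463] [ 0.677  -0.1287  0.1677] [0.7095 0.14   0.2273]
```

View pics/warm.png

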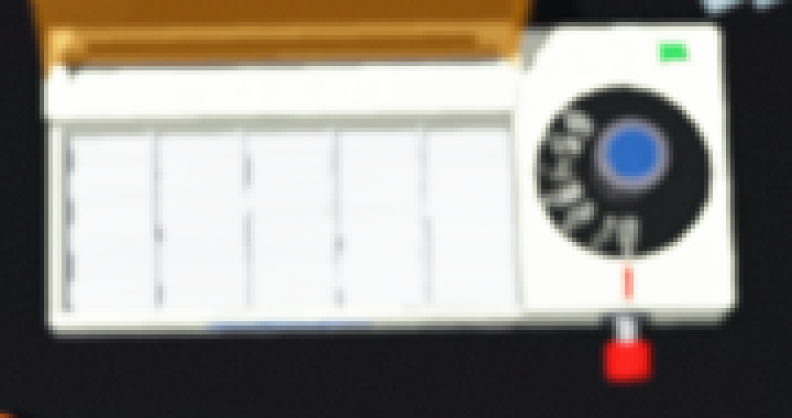

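```bash
cat >> h.py <<'E'
YAW=.058;O=np.array([.6275,-.064])
XH=np.array([np.cos(YAW),np.sin(YAW)]);YH=np.array([-np.sin(YAW),np.cos(YAW)])
def w(lx,ly,z): return np.r_[O+lx*XH+ly*YH,z]
def go(t):
    s=env.observe();R=s['tool_rot'];d=R.T@(np.array(t)-s['position'])*1000
    # rotation error to the aligned pose (tool x = YH, y = XH, z down)
    G=np.array([[*YH,0],[*XH,0],[0,0,-1]]).T
    r=cv2.Rodrigues(R.T@G)[0].ravel()
    print('delta mm',np.round(d,1),'rot',np.round(r,3),'pos',np.round(s['position'],4),'t',round(s['time_s'],1))
E
python3 - <<'E'
from h import *
p=env.get_image('top')
f=lambda X:np.round((proj(p,X)-[260,180])*4.4)
for ly in(.1495,.0925,.0355,-.0215):print(f(w(-.03,ly,.022)),f(w(-.08,ly,.022)))
print('corners',f(w(-.095,.21,.036)),f(w(-.095,-.21,.05)),'knob',f(w(-.125,-.145,.045)),'disc',f(w(-.01,-.145,.096)),'plinth',f(w(.03,.1,.062)))
E
```

```text
[144. 222.] [145. 300.]
[235. 220.] [236. 298.]
[326. 218.] [328. 296.]
[417. 217.] [419. 295.]
corners [ 46. 320.] [730. 304.] knob [625. 355.] disc [627. 152.] plinth [221. 111.]
```

Call:
{"api": "servo_tool", "payload": {
  "deltas": "1 0 0 0 0 0 -0.1203;1 0 0 0 0 0 -0.1203;1 0 0 0 0 0 -0.1203;1 0 0 0 0 0 -0.1203;1 0 0 0 0 0 -0.1203;1 0 0 0 0 0 -0.1203;1 0 0 0 0 0 -0.1203;1 0 0 0 0 0 -0.1203",
  "newtons": 40
}}

```text
time_s: 2.42
position: [0.1651, -0.5246, 0.2313]
tool_rot: [[0.293, 0.956, 0.0], [0.956, -0.293, 0.0], [0.0, 0.0, -1.0]]
ft_force: [-0.9, 0.5, -0.0]
grip_width: 0.0854
gripper_force: 0.0
```

Call:
{"api": "servo_tool", "payload": {
  "deltas": "1 0 0 0 0 0 -0.1203;1 0 0 0 0 0 -0.1203;1 0 0 0 0 0 -0.1203;1 34 19 0 0 0 0;1 34 19 0 0 0 0;1 34 19 0 0 0 0;1 34 19 0 0 0 0;1 34 19 0 0 0 0"
}}

```text
time_s: 3.08
position: [0.2505, -0.3477, 0.2314]
tool_rot: [[-0.057, 0.998, 0.0], [0.998, 0.057, -0.0], [-0.0, 0.0, -1.0]]
ft_force: [1.1, -0.4, 0.1]
grip_width: 0.0859
gripper_force: 0.0
```

Call:
{"api": "servo_tool", "payload": {
  "deltas": "1 34 19 0 0 0 0;1 34 19 0 0 0 0;1 34 19 0 0 0 0;1 34 19 0 0 0 0;1 34 19 0 0 0 0;1 34 19 0 0 0 0;1 34 19 0 0 0 0;1 0 0 0 0 0 0"
}}

```text
time_s: 3.75
position: [0.3707, -0.0988, 0.2316]
tool_rot: [[-0.065, 0.998, 0.001], [0.998, 0.065, 0.001], [0.001, 0.001, -1.0]]
ft_force: [-0.5, -0.3, -0.3]
grip_width: 0.0854
gripper_force: 0.0
```

Run:
```python
from h import *
p=env.get_image('scene')
i=cv2.cvtColor(p['img'],cv2.COLOR_RGB2BGR)[170:350,200:390];i=cv2.resize(i,None,fx=4,fy=4,interpolation=3)[:600]
f=lambda X:tuple(int(v) for v in (proj(p,X)-[200,170])*4)
for ly in(.1495,.0925,.0355,-.0215):cv2.line(i,f(w(-.09,ly,.022)),f(w(-.02,ly,.022)),(0,0,255),1)
cv2.line(i,f(w(-.095,.21,.036)),f(w(-.095,-.08,.036)),(0,200,0),1)
cv2.line(i,f(w(-.095,.21,.036)),f(w(.03,.21,.036)),(0,200,0),1)
cv2.line(i,f(w(-.09,.205,.036)),f(w(.03,.205,.036)),(255,0,0),1)
cv2.imwrite('pics/ov.png',i)
for o in pots(p):print(*o)
go([.4372,.0390,.10])
```

```text
[384. 249.] 277 [0.4363 0.0383] [0.4364 0.0388] 21 0.0482
[419. 290.] 314 [0.4386 0.1668] [0.438  0.1663] 21 0.0488
[459. 323.] 352 [0.4186 0.2738] [0.4184 0.273 ] 21 0.0486
[311. 320.] 29 [0.6815 0.1368] [0.6824 0.1346] 9 0.0901
[399. 344.] 364 [0.5511 0.2495] [0.5519 0.2487] 22 0.0486
[437. 380.] 409 [0.5343 0.3489] [0.5339 0.3489] 21 0.0486
[412. 440.] 430 [0.6517 0.4214] [0.647  0.4185] 20 0.0781
delta mm [135.8  75.9 131.6] rot [0.001 0.    0.006] pos [ 0.3701 -0.1014  0.2315] t 3.8
```

View pics/ov.png

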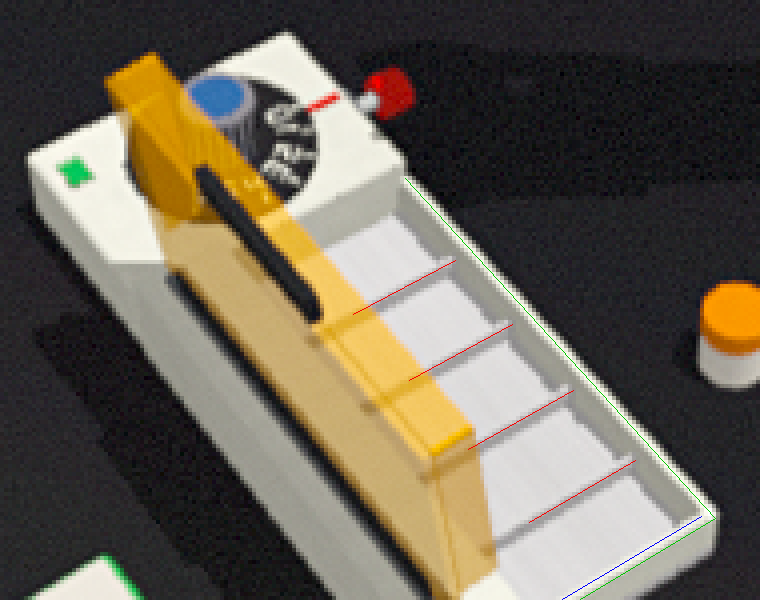

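Call:
{"api": "servo_tool", "payload": {
  "deltas": "1 34 19 33 0 0 0.006;1 34 19 33 0 0 0;1 34 19 33 0 0 0;1 34 19 33 0 0 0;1 0 0 0 0 0 0;1 0 0 0 0 0 0;1 0 0 0 0 0 0"
}}

```text
time_s: 4.38
position: [0.4256, 0.0088, 0.124]
tool_rot: [[-0.051, 0.999, 0.0], [0.999, 0.051, -0.0], [-0.0, 0.0, -1.0]]
ft_force: [0.0, -0.3, -0.5]
grip_width: 0.0855
gripper_force: 0.0
```

```bash
python3 -c "
from h import *
go([.4369,.0388,.010])"
```

```text
delta mm [ 29.5  12.7 114. ] rot [ 0.     0.    -0.007] pos [0.4256 0.0088 0.124 ] t 4.4
```

Call:
{"api": "servo_tool", "payload": {
  "deltas": "1 29.5 12.7 0 0 0 -0.007;1 0 0 38 0 0 0;1 0 0 38 0 0 0;1 0 0 28 0 0 0;1 0 0 10 0 0 0;1 0 0 0 0 0 0"
}}

```text
time_s: 4.88
position: [0.4361, 0.0385, 0.0086]
tool_rot: [[-0.056, 0.998, -0.002], [0.998, 0.056, 0.0], [0.0, -0.002, -1.0]]
ft_force: [-0.7, 0.6, -0.2]
grip_width: 0.0857
gripper_force: 0.0
```

Call:
{"api": "servo_tool", "payload": {
  "deltas": "0 0 0 0 0 0 0;0 0 0 0 0 0 0;0 0 0 0 0 0 0;0 0 0 0 0 0 0;0 0 0 0 0 0 0;0 0 0 0 0 0 0"
}}

```text
time_s: 5.38
position: [0.4372, 0.0396, 0.0109]
tool_rot: [[-0.058, 0.998, 0.002], [0.998, 0.058, -0.001], [-0.001, 0.002, -1.0]]
ft_force: [-2.1, -2.3, 9.9]
grip_width: 0.0391
gripper_force: 39.2
```

```bash
python3 -c "
from h import *
for n,y in zip('12345',(.1777,.1201,.0625,.0049,-.0527)): print(n,w(-.035,y,0))
go(w(-.035,-.0527,.11))"
```

```text
1 [0.58225803 0.11137233 0.        ]
2 [0.58559696 0.05386919 0.        ]
3 [ 0.58893589 -0.00363396  0.        ]
4 [ 0.59227481 -0.0611371   0.        ]
5 [ 0.59561374 -0.11864025  0.        ]
delta mm [-167.4  149.1  -98.6] rot [0.002 0.001 0.   ] pos [0.4372 0.0396 0.0109] t 5.4
```

Call:
{"api": "servo_tool", "payload": {
  "deltas": "0 0 0 -20 0 0 0;0 0 0 -40 0 0 0;0 0 0 -40 0 0 0;0 0 0 0 0 0 0"
}}

```text
time_s: 5.72
position: [0.4394, 0.0396, 0.1161]
tool_rot: [[-0.059, 0.998, 0.012], [0.998, 0.059, -0.002], [-0.003, 0.012, -1.0]]
ft_force: [1.7, 0.2, -0.3]
grip_width: 0.0387
gripper_force: 40.5
```

Call:
{"api": "servo_tool", "payload": {
  "deltas": "0 -27.9 24.8 0 0 0 0;0 -27.9 24.8 0 0 0 0;0 -27.9 24.8 0 0 0 0;0 -27.9 24.8 0 0 0 0;0 -27.9 24.8 0 0 0 0;0 -27.9 24.8 0 0 0 0;0 0 0 0 0 0 0;0 0 0 0 0 0 0"
}}

```text
time_s: 6.38
position: [0.5954, -0.1197, 0.1092]
tool_rot: [[-0.057, 0.998, 0.0], [0.998, 0.057, -0.0], [-0.0, 0.0, -1.0]]
ft_force: [-0.3, -0.1, -1.4]
grip_width: 0.0388
gripper_force: 40.6
```

```bash
python3 -c "
from h import *
go(w(-.035,-.0527,.021))"
```

```text
delta mm [ 1.1  0.3 88.2] rot [ 0.     0.    -0.001] pos [ 0.5954 -0.1197  0.1092] t 6.4
```

Call:
{"api": "servo_tool", "payload": {
  "deltas": "0 1.1 0 36 0 0 0;0 0 0 33 0 0 0;0 0 0 14 0 0 0;0 0 0 6 0 0 0;0 0 0 0 0 0 0;0 0 0 0 0 0 0;0.68 0 0 0 0 0 0;0.68 0 0 0 0 0 0"
}}

```text
time_s: 7.05
position: [0.5951, -0.1172, 0.0216]
tool_rot: [[-0.059, 0.998, 0.002], [0.998, 0.059, -0.001], [-0.001, 0.002, -1.0]]
ft_force: [-0.3, 0.3, -0.3]
grip_width: 0.0578
gripper_force: 0.0
```

Call:
{"api": "servo_tool", "payload": {
  "deltas": "0.68 0 0 0 0 0 0;0.68 0 0 0 0 0 0;0.68 0 0 0 0 0 0;0.68 0 0 -30 0 0 0;0.68 0 0 -40 0 0 0;0.68 0 0 -25 0 0 0;0.68 0 0 0 0 0 0;0.68 0 0 0 0 0 0"
}}

```text
time_s: 7.72
position: [0.5953, -0.1175, 0.1169]
tool_rot: [[-0.058, 0.998, 0.003], [0.998, 0.058, -0.001], [-0.001, 0.003, -1.0]]
ft_force: [0.4, 0.7, -0.3]
grip_width: 0.0584
gripper_force: 0.0
```

```bash
python3 -c "
from h import *
p=shot('top','a1')
for o in pots(p):print(*o[:1],*o[2:])
p=shot('scene','b1')
for o in pots(p):print(*o[:1],*o[2:])
go([.4388,.1672,.10])"
```

```text
[172. 204.] [0.6388 0.4102] [0.6414 0.4136] 20 0.0757
[230. 239.] [0.5517 0.2494] [0.5514 0.25  ] 20 0.0502
[193. 244.] [0.5344 0.3496] [0.535  0.3495] 20 0.05
[213. 287.] [0.4195 0.2853] [0.4212 0.2824] 18 0.0496
[419. 290.] [0.4384 0.1666] [0.4377 0.1666] 21 0.0488
[459. 323.] [0.4189 0.2739] [0.4194 0.2738] 21 0.0485
[312. 321.] [0.6817 0.1378] [0.6823 0.1345] 9 0.0912
[399. 344.] [0.5508 0.2492] [0.5501 0.2498] 21 0.0482
[437. 380.] [0.5342 0.349 ] [0.5343 0.3486] 21 0.0483
[412. 440.] [0.6522 0.4213] [0.6464 0.4177] 20 0.0777
delta mm [ 292.9 -138.6   15.1] rot [-0.002 -0.001  0.   ] pos [ 0.5943 -0.1172  0.1146] t 7.8
```

Call:
{"api": "servo_tool", "payload": {
  "deltas": "1 36.6 -17.3 0 0 0 0;1 36.6 -17.3 0 0 0 0;1 36.6 -17.3 0 0 0 0;1 36.6 -17.3 0 0 0 0;1 36.6 -17.3 0 0 0 0;1 36.6 -17.3 0 0 0 0;1 36.6 -17.3 0 0 0 0;1 36.6 -17.3 0 0 0 0"
}}

```text
time_s: 8.48
position: [0.4377, 0.1682, 0.1145]
tool_rot: [[-0.058, 0.998, -0.003], [0.998, 0.058, -0.0], [-0.0, -0.003, -1.0]]
ft_force: [0.4, 1.0, 0.5]
grip_width: 0.0853
gripper_force: 0.0
```

Call:
{"api": "servo_tool", "payload": {
  "deltas": "1 0 0 0 0 0 0;1 0 0 0 0 0 0"
}}

```text
time_s: 8.65
position: [0.4381, 0.1682, 0.1147]
tool_rot: [[-0.062, 0.998, -0.002], [0.998, 0.062, -0.0], [-0.0, -0.002, -1.0]]
ft_force: [-0.2, -0.4, -0.7]
grip_width: 0.0855
gripper_force: 0.0
```

```bash
python3 -c "
from h import *
p=shot('scene','b2')
for o in pots(p):print(*o[:1],*o[2:])
go([.4388,.1672,.01])"
```

```text
[419. 290.] [0.4384 0.1671] [0.4375 0.1665] 21 0.0484
[459. 323.] [0.4185 0.2741] [0.4186 0.2737] 21 0.0488
[312. 321.] [0.6814 0.1383] [0.6827 0.137 ] 7 0.09
[399. 344.] [0.5507 0.2491] [0.5508 0.2491] 21 0.0485
[437. 380.] [0.5343 0.3489] [0.534  0.3482] 21 0.0484
[413. 440.] [0.6523 0.4214] [0.6469 0.4179] 20 0.0775
delta mm [ 1.000e-01 -2.000e-01  1.048e+02] rot [-0.001  0.     0.002] pos [0.4392 0.1671 0.1148] t 8.7
```

Call:
{"api": "servo_tool", "payload": {
  "deltas": "1 0 0 38 0 0 0;1 0 0 38 0 0 0;1 0 0 24 0 0 0;1 0 0 4.8 0 0 0;1 0 0 0 0 0 0;0 0 0 0 0 0 0;0 0 0 0 0 0 0;0 0 0 0 0 0 0"
}}

```text
time_s: 9.37
position: [0.4405, 0.1668, 0.0121]
tool_rot: [[-0.058, 0.998, 0.003], [0.998, 0.058, 0.0], [0.0, 0.003, -1.0]]
ft_force: [-0.7, -0.8, 0.4]
grip_width: 0.0517
gripper_force: 0.0
```

Call:
{"api": "servo_tool", "payload": {
  "deltas": "0 0 0 0 0 0 0;0 0 0 0 0 0 0;0 0 0 0 0 0 0;0 0 0 -25 0 0 0;0 0 0 -40 0 0 0;0 0 0 -40 0 0 0;0 0 0 0 0 0 0"
}}

```text
time_s: 9.95
position: [0.4425, 0.1674, 0.1227]
tool_rot: [[-0.059, 0.998, 0.013], [0.998, 0.059, 0.001], [0.001, 0.013, -1.0]]
ft_force: [1.1, 0.1, 0.1]
grip_width: 0.039
gripper_force: 40.5
```

Call:
{"api": "servo_tool", "payload": {
  "deltas": "0 -33.8 20 0 0 0 0;0 -33.8 20 0 0 0 0;0 -33.8 20 0 0 0 0;0 -33.8 20 0 0 0 0;0 -33.8 20 0 0 0 0;0 -33.8 20 0 0 0 0;0 -33.8 20 0 0 0 0;0 0 0 0 0 0 0"
}}

```text
time_s: 10.62
position: [0.5962, -0.067, 0.1161]
tool_rot: [[-0.054, 0.999, 0.004], [0.999, 0.054, -0.002], [-0.003, 0.003, -1.0]]
ft_force: [-0.8, -0.0, -0.7]
grip_width: 0.039
gripper_force: 40.6
```

```bash
python3 -c "
from h import *
go(w(-.035,.0049,.020))"
```

```text
delta mm [ 6.3 -4.  96. ] rot [ 0.003  0.003 -0.004] pos [ 0.5962 -0.067   0.1161] t 10.6
```

Call:
{"api": "servo_tool", "payload": {
  "deltas": "0 0 0 0 0 0 0;0 0 0 0 0 0 0;0 0 0 40 0 0 0;0 0 0 0 0 0 0;0 0 0 0 0 0 0"
}}

```text
time_s: 11.03
position: [0.5918, -0.0598, 0.0752]
tool_rot: [[-0.06, 0.998, -0.004], [0.998, 0.06, 0.001], [0.002, -0.004, -1.0]]
ft_force: [0.4, 0.2, -0.4]
grip_width: 0.0389
gripper_force: 41.2
```

```bash
python3 -c "
from h import *
go(w(-.035,.0049,.021))"
```

```text
delta mm [-1.5  0.7 54.2] rot [-0.004 -0.002  0.002] pos [ 0.5918 -0.0598  0.0752] t 11.0
```

Call:
{"api": "servo_tool", "payload": {
  "deltas": "0 -1 0.5 30 0 0 0;0 0 0 18 0 0 0;0 0 0 6 0 0 0;0 0 0 0 0 0 0;0 0 0 0 0 0 0;0.68 0 0 0 0 0 0;0.68 0 0 0 0 0 0;0.68 0 0 0 0 0 0"
}}

```text
time_s: 11.7
position: [0.5942, -0.0622, 0.0229]
tool_rot: [[-0.058, 0.998, 0.002], [0.998, 0.058, -0.001], [-0.001, 0.002, -1.0]]
ft_force: [0.2, 0.0, -0.9]
grip_width: 0.0582
gripper_force: 0.0
```

Call:
{"api": "servo_tool", "payload": {
  "deltas": "0.68 0 0 0 0 0 0;0.68 0 0 0 0 0 0;0.68 0 0 -30 0 0 0;0.68 0 0 -40 0 0 0;0.68 0 0 -25 0 0 0;0.68 0 0 0 0 0 0;1 34.4 -15.4 0 0 0 0;1 34.4 -15.4 0 0 0 0"
}}

```text
time_s: 12.37
position: [0.5587, 0.0044, 0.1165]
tool_rot: [[-0.055, 0.998, 0.0], [0.998, 0.055, -0.0], [-0.0, 0.0, -1.0]]
ft_force: [1.4, 1.6, 0.4]
grip_width: 0.08
gripper_force: 0.0
```

Call:
{"api": "servo_tool", "payload": {
  "deltas": "1 34.4 -15.4 0 0 0 0;1 34.4 -15.4 0 0 0 0;1 34.4 -15.4 0 0 0 0;1 34.4 -15.4 0 0 0 0;1 34.4 -15.4 0 0 0 0;1 34.4 -15.4 0 0 0 0;1 34.4 -15.4 0 0 0 0;1 34.4 -15.4 0 0 0 0"
}}

```text
time_s: 13.03
position: [0.4186, 0.2736, 0.1164]
tool_rot: [[-0.058, 0.998, -0.001], [0.998, 0.058, -0.0], [-0.0, -0.001, -1.0]]
ft_force: [0.5, 0.3, -0.5]
grip_width: 0.0854
gripper_force: 0.0
```

Call:
{"api": "servo_tool", "payload": {
  "deltas": "1 0 0 0 0 0 0;1 0 0 0 0 0 0;1 0 0 0 0 0 0"
}}

```text
time_s: 13.28
position: [0.42, 0.2721, 0.1165]
tool_rot: [[-0.059, 0.998, -0.0], [0.998, 0.059, -0.0], [-0.0, -0.0, -1.0]]
ft_force: [0.2, -0.3, -0.7]
grip_width: 0.085
gripper_force: 0.0
```

```bash
python3 -c "
from h import *
p=shot('top')
for o in pots(p):print(*o[:1],*o[2:])
p=shot('scene','b3')
for o in pots(p):print(*o[:1],*o[2:])
go([.4190,.2739,.01])"
```

```text
[172. 204.] [0.6376 0.4131] [0.6447 0.4178] 21 0.0772
[346. 229.] [ 0.5918 -0.0621] [ 0.5923 -0.0613] 18 0.0579
[367. 229.] [ 0.5921 -0.1176] [ 0.5937 -0.1174] 18 0.0583
[230. 239.] [0.552  0.2499] [0.5513 0.2494] 21 0.0496
[192. 241.] [0.5377 0.3456] [0.5087 0.3092] 67 0.0517
[459. 323.] [0.4186 0.2739] [0.4183 0.2735] 22 0.0486
[311. 320.] [0.6816 0.137 ] [0.6808 0.1339] 9 0.0897
[399. 344.] [0.551  0.2496] [0.5517 0.2482] 22 0.0485
[437. 380.] [0.5345 0.3492] [0.534  0.3486] 21 0.0485
[412. 440.] [0.6518 0.4218] [0.6463 0.4179] 20 0.078
delta mm [  2.6  -1.3 106.6] rot [-0.     0.    -0.001] pos [0.4205 0.2714 0.1166] t 13.4
```

Call:
{"api": "servo_tool", "payload": {
  "deltas": "1 1.5 -0.5 38 0 0 0;1 0 0 38 0 0 0;1 0 0 24 0 0 0;1 0 0 6.6 0 0 0;1 0 0 0 0 0 0;0 0 0 0 0 0 0;0 0 0 0 0 0 0;0 0 0 0 0 0 0"
}}

```text
time_s: 14.05
position: [0.4202, 0.2739, 0.0117]
tool_rot: [[-0.058, 0.998, 0.003], [0.998, 0.058, 0.001], [0.001, 0.003, -1.0]]
ft_force: [0.2, 0.1, -0.5]
grip_width: 0.0519
gripper_force: 0.0
```

Call:
{"api": "servo_tool", "payload": {
  "deltas": "0 0 0 0 0 0 0;0 0 0 0 0 0 0;0 0 0 0 0 0 0;0 0 0 -25 0 0 0;0 0 0 -40 0 0 0;0 0 0 -40 0 0 0;0 0 0 0 0 0 0"
}}

```text
time_s: 14.63
position: [0.4222, 0.275, 0.1223]
tool_rot: [[-0.059, 0.998, 0.012], [0.998, 0.059, 0.004], [0.004, 0.013, -1.0]]
ft_force: [0.7, 0.9, 0.2]
grip_width: 0.039
gripper_force: 40.6
```

Call:
{"api": "servo_tool", "payload": {
  "deltas": "0 -35.9 19.2 0 0 0 0;0 -35.9 19.2 0 0 0 0;0 -35.9 19.2 0 0 0 0;0 -35.9 19.2 0 0 0 0;0 -35.9 19.2 0 0 0 0;0 -35.9 19.2 0 0 0 0;0 -35.9 19.2 0 0 0 0;0 -35.9 19.2 0 0 0 0"
}}

```text
time_s: 15.3
position: [0.5901, -0.0059, 0.1157]
tool_rot: [[-0.058, 0.998, 0.001], [0.998, 0.058, -0.0], [-0.0, 0.001, -1.0]]
ft_force: [0.7, 0.4, -1.4]
grip_width: 0.039
gripper_force: 40.6
```

Call:
{"api": "servo_tool", "payload": {
  "deltas": "0 0 0 0 0 0 0;0 0 0 0 0 0 0;0 0 0 0 0 0 0;0 0 0 0 0 0 0"
}}

```text
time_s: 15.63
position: [0.5888, -0.0029, 0.1154]
tool_rot: [[-0.059, 0.998, -0.0], [0.998, 0.059, 0.0], [0.0, -0.0, -1.0]]
ft_force: [-0.1, -0.6, -1.7]
grip_width: 0.0391
gripper_force: 40.6
```

```bash
python3 -c "
from h import *
go(w(-.035,.0625,.021))"
```

```text
delta mm [-0.8  0.1 94.4] rot [-0.    -0.     0.001] pos [ 0.5888 -0.0029  0.1154] t 15.6
```

Call:
{"api": "servo_tool", "payload": {
  "deltas": "0 -0.7 0 38 0 0 0;0 0 0 35 0 0 0;0 0 0 15 0 0 0;0 0 0 6 0 0 0;0 0 0 0 0 0 0;0 0 0 0 0 0 0;0.68 0 0 0 0 0 0;0.68 0 0 0 0 0 0"
}}

```text
time_s: 16.3
position: [0.5898, -0.0043, 0.0221]
tool_rot: [[-0.059, 0.998, 0.002], [0.998, 0.059, -0.0], [-0.0, 0.002, -1.0]]
ft_force: [0.1, 0.4, -0.3]
grip_width: 0.0576
gripper_force: 0.0
```

Call:
{"api": "servo_tool", "payload": {
  "deltas": "0.68 0 0 0 0 0 0;0.68 0 0 0 0 0 0;0.68 0 0 0 0 0 0;0.68 0 0 -30 0 0 0;0.68 0 0 -40 0 0 0;0.68 0 0 -25 0 0 0;0.68 0 0 0 0 0 0;1 36.4 -3.3 0 0 0 0"
}}

```text
time_s: 16.97
position: [0.5858, 0.0273, 0.1176]
tool_rot: [[-0.053, 0.999, 0.005], [0.999, 0.053, -0.002], [-0.002, 0.005, -1.0]]
ft_force: [0.5, -0.2, -0.4]
grip_width: 0.0687
gripper_force: 0.0
```

Call:
{"api": "servo_tool", "payload": {
  "deltas": "1 36.4 -3.3 0 0 0 0;1 36.4 -3.3 0 0 0 0;1 36.4 -3.3 0 0 0 0;1 36.4 -3.3 0 0 0 0;1 36.4 -3.3 0 0 0 0;1 36.4 -3.3 0 0 0 0;1 0 0 0 0 0 0;1 0 0 0 0 0 0"
}}

```text
time_s: 17.63
position: [0.5507, 0.2499, 0.1155]
tool_rot: [[-0.061, 0.998, -0.001], [0.998, 0.061, -0.0], [-0.0, -0.001, -1.0]]
ft_force: [-0.4, 0.8, -0.0]
grip_width: 0.0851
gripper_force: 0.0
```

Call:
{"api": "servo_tool", "payload": {
  "deltas": "1 0 0 0 0 0 0;1 0 0 0 0 0 0"
}}

```text
time_s: 17.8
position: [0.5517, 0.2473, 0.1159]
tool_rot: [[-0.057, 0.998, -0.0], [0.998, 0.057, -0.0], [-0.0, -0.0, -1.0]]
ft_force: [-0.1, 0.5, 0.3]
grip_width: 0.0855
gripper_force: 0.0
```

```bash
python3 -c "
from h import *
p=shot('top')
for o in pots(p):print(*o[:1],*o[2:])
p=shot('scene','b3')
for o in pots(p):print(*o[:1],*o[2:])
go([.5511,.2495,.01])"
```

```text
[168. 206.] [0.633  0.4154] [0.638  0.4183] 14 0.0789
[346. 229.] [ 0.5926 -0.0624] [ 0.5915 -0.062 ] 18 0.0577
[325. 230.] [ 0.5868 -0.0038] [ 0.5872 -0.0039] 18 0.059
[367. 229.] [ 0.5913 -0.1183] [ 0.5923 -0.118 ] 17 0.0582
[315. 316.] [0.6692 0.1415] [0.6684 0.1414] 11 0.1135
[399. 344.] [0.5508 0.2494] [0.5502 0.2481] 21 0.0484
[437. 380.] [0.5344 0.349 ] [0.5333 0.3488] 21 0.0486
[413. 440.] [0.6514 0.4218] [0.6468 0.4177] 20 0.078
delta mm [  2.4  -0.6 106.1] rot [-0.     0.    -0.001] pos [0.5519 0.2472 0.1161] t 17.9
```

Call:
{"api": "servo_tool", "payload": {
  "deltas": "1 2 -0.5 38 0 0 0;1 0 0 38 0 0 0;1 0 0 24 0 0 0;1 0 0 6 0 0 0;1 0 0 0 0 0 0;0 0 0 0 0 0 0;0 0 0 0 0 0 0;0 0 0 0 0 0 0"
}}

```text
time_s: 18.57
position: [0.5519, 0.2504, 0.012]
tool_rot: [[-0.058, 0.998, 0.003], [0.998, 0.058, 0.001], [0.001, 0.003, -1.0]]
ft_force: [-0.1, -0.2, -0.6]
grip_width: 0.0515
gripper_force: 0.0
```

Call:
{"api": "servo_tool", "payload": {
  "deltas": "0 0 0 0 0 0 0;0 0 0 0 0 0 0;0 0 0 0 0 0 0;0 0 0 -25 0 0 0;0 0 0 -40 0 0 0;0 0 0 -40 0 0 0;0 0 0 0 0 0 0"
}}

```text
time_s: 19.15
position: [0.5541, 0.2513, 0.1237]
tool_rot: [[-0.059, 0.998, 0.014], [0.998, 0.059, 0.003], [0.003, 0.014, -1.0]]
ft_force: [1.6, 0.7, 0.5]
grip_width: 0.0391
gripper_force: 40.5
```

Call:
{"api": "servo_tool", "payload": {
  "deltas": "0 -39.4 4.6 0 0 0 0;0 -39.4 4.6 0 0 0 0;0 -39.4 4.6 0 0 0 0;0 -39.4 4.6 0 0 0 0;0 -39.4 4.6 0 0 0 0;0 0 0 0 0 0 0;0 0 0 0 0 0 0;0 0 0 0 0 0 0"
}}

```text
time_s: 19.82
position: [0.5853, 0.0552, 0.1155]
tool_rot: [[-0.058, 0.998, 0.0], [0.998, 0.058, 0.0], [0.0, 0.0, -1.0]]
ft_force: [-0.6, 0.5, -0.9]
grip_width: 0.0394
gripper_force: 40.5
```

```bash
python3 -c "
from h import *
go(w(-.035,.1201,.021))"
```

```text
delta mm [-1.3  0.2 94.5] rot [ 0. -0. -0.] pos [0.5853 0.0552 0.1155] t 19.8
```

Call:
{"api": "servo_tool", "payload": {
  "deltas": "0 -1.2 0 38 0 0 0;0 0 0 35 0 0 0;0 0 0 15 0 0 0;0 0 0 6 0 0 0;0 0 0 0 0 0 0;0 0 0 0 0 0 0;0.68 0 0 0 0 0 0;0.68 0 0 0 0 0 0"
}}

```text
time_s: 20.48
position: [0.5858, 0.0544, 0.0219]
tool_rot: [[-0.059, 0.998, 0.001], [0.998, 0.059, -0.0], [-0.0, 0.001, -1.0]]
ft_force: [0.5, 0.8, 0.1]
grip_width: 0.0585
gripper_force: 0.0
```

Call:
{"api": "servo_tool", "payload": {
  "deltas": "0.68 0 0 0 0 0 0;0.68 0 0 0 0 0 0;0.68 0 0 0 0 0 0;0.68 0 0 -30 0 0 0;0.68 0 0 -40 0 0 0;0.68 0 0 -25 0 0 0;0.68 0 0 0 0 0 0;1 37.2 -4.3 0 0 0 0"
}}

```text
time_s: 21.15
position: [0.581, 0.0866, 0.1176]
tool_rot: [[-0.053, 0.999, 0.005], [0.999, 0.053, -0.002], [-0.002, 0.005, -1.0]]
ft_force: [0.9, -0.1, -1.4]
grip_width: 0.069
gripper_force: 0.0
```

Call:
{"api": "servo_tool", "payload": {
  "deltas": "1 37.2 -4.3 0 0 0 0;1 37.2 -4.3 0 0 0 0;1 37.2 -4.3 0 0 0 0;1 37.2 -4.3 0 0 0 0;1 37.2 -4.3 0 0 0 0;1 37.2 -4.3 0 0 0 0;1 37.2 -4.3 0 0 0 0;1 0 0 0 0 0 0"
}}

```text
time_s: 21.82
position: [0.5315, 0.3545, 0.1153]
tool_rot: [[-0.064, 0.998, -0.001], [0.998, 0.064, 0.001], [0.002, -0.001, -1.0]]
ft_force: [0.0, -0.3, -0.9]
grip_width: 0.0853
gripper_force: 0.0
```

Call:
{"api": "servo_tool", "payload": {
  "deltas": "1 0 0 0 0 0 0;1 0 0 0 0 0 0;1 0 0 0 0 0 0"
}}

```text
time_s: 22.07
position: [0.5341, 0.3477, 0.1159]
tool_rot: [[-0.057, 0.998, -0.001], [0.998, 0.057, -0.0], [-0.0, -0.001, -1.0]]
ft_force: [1.1, 0.7, 0.3]
grip_width: 0.0855
gripper_force: 0.0
```

```bash
python3 -c "
from h import *
p=shot('top')
for o in pots(p):print(*o[:1],*o[2:])
p=shot('scene','b3')
for o in pots(p):print(*o[:1],*o[2:])
go([.5345,.349,.01])"
```

```text
[346. 229.] [ 0.5918 -0.0615] [ 0.5913 -0.0623] 18 0.0583
[303. 230.] [0.5827 0.0535] [0.5834 0.0528] 18 0.0576
[325. 230.] [ 0.5873 -0.0036] [ 0.5875 -0.0038] 18 0.0576
[367. 229.] [ 0.5922 -0.1182] [ 0.5918 -0.1189] 18 0.0582
[331. 281.] [0.5856 0.0559] [0.5854 0.0561] 20 0.0569
[312. 321.] [0.681  0.1383] [0.6819 0.1347] 8 0.0884
[437. 380.] [0.5343 0.3489] [0.534  0.3491] 21 0.0488
[413. 440.] [0.6519 0.4206] [0.6456 0.4177] 20 0.0776
delta mm [  1.3   0.4 106.1] rot [-0.     0.    -0.002] pos [0.5342 0.3477 0.1161] t 22.2
```

Call:
{"api": "servo_tool", "payload": {
  "deltas": "1 1.2 0 38 0 0 0;1 0 0 38 0 0 0;1 0 0 24 0 0 0;1 0 0 6 0 0 0;1 0 0 0 0 0 0;0 0 0 0 0 0 0;0 0 0 0 0 0 0;0 0 0 0 0 0 0"
}}

```text
time_s: 22.83
position: [0.5346, 0.3504, 0.0122]
tool_rot: [[-0.058, 0.998, 0.003], [0.998, 0.058, 0.001], [0.001, 0.003, -1.0]]
ft_force: [0.1, 0.4, -0.1]
grip_width: 0.0515
gripper_force: 0.0
```

Call:
{"api": "servo_tool", "payload": {
  "deltas": "0 0 0 0 0 0 0;0 0 0 0 0 0 0;0 0 0 0 0 0 0;0 0 0 -25 0 0 0;0 0 0 -40 0 0 0;0 0 0 -40 0 0 0;0 0 0 0 0 0 0"
}}

```text
time_s: 23.42
position: [0.5367, 0.3515, 0.1242]
tool_rot: [[-0.059, 0.998, 0.014], [0.998, 0.059, 0.006], [0.005, 0.014, -1.0]]
ft_force: [0.6, 0.3, -0.1]
grip_width: 0.0389
gripper_force: 40.5
```

Call:
{"api": "servo_tool", "payload": {
  "deltas": "0 -34.3 4.8 0 0 0 0;0 -34.3 4.8 0 0 0 0;0 -34.3 4.8 0 0 0 0;0 -34.3 4.8 0 0 0 0;0 -34.3 4.8 0 0 0 0;0 -34.3 4.8 0 0 0 0;0 -34.3 4.8 0 0 0 0;0 0 0 0 0 0 0"
}}

```text
time_s: 24.08
position: [0.5826, 0.107, 0.1157]
tool_rot: [[-0.053, 0.999, 0.002], [0.999, 0.053, -0.002], [-0.002, 0.002, -1.0]]
ft_force: [0.2, 0.3, 0.2]
grip_width: 0.0391
gripper_force: 40.5
```

Call:
{"api": "servo_tool", "payload": {
  "deltas": "0 0 0 0 0 0 0;0 0 0 0 0 0 0;0 0 0 0 0 0 0"
}}

```text
time_s: 24.33
position: [0.581, 0.1134, 0.1154]
tool_rot: [[-0.06, 0.998, 0.0], [0.998, 0.06, 0.0], [0.0, 0.0, -1.0]]
ft_force: [0.4, 0.4, -0.5]
grip_width: 0.0394
gripper_force: 40.5
```

```bash
python3 -c "
from h import *
go(w(-.035,.1777,.021))"
```

```text
delta mm [-2.1  1.2 94.4] rot [ 0.    -0.     0.002] pos [0.581  0.1134 0.1154] t 24.3
```

Call:
{"api": "servo_tool", "payload": {
  "deltas": "0 -2 1 38 0 0 0;0 0 0 35 0 0 0;0 0 0 15 0 0 0;0 0 0 6 0 0 0;0 0 0 0 0 0 0;0 0 0 0 0 0 0;0.68 0 0 0 0 0 0;0.68 0 0 0 0 0 0"
}}

```text
time_s: 25.0
position: [0.5826, 0.1109, 0.0218]
tool_rot: [[-0.059, 0.998, 0.001], [0.998, 0.059, 0.0], [-0.0, 0.001, -1.0]]
ft_force: [0.8, 0.2, 0.4]
grip_width: 0.0577
gripper_force: 0.0
```

Call:
{"api": "servo_tool", "payload": {
  "deltas": "0.68 0 0 0 0 0 0;0.68 0 0 0 0 0 0;0.68 0 0 0 0 0 0;0.68 0 0 -30 0 0 0;0.68 0 0 -40 0 0 0;0.68 0 0 -25 0 0 0;0 0 -40 0 0 0 0;0 0 -40 0 0 0 0"
}}

```text
time_s: 25.67
position: [0.5034, 0.1055, 0.1176]
tool_rot: [[-0.058, 0.998, 0.005], [0.998, 0.058, -0.0], [-0.0, 0.005, -1.0]]
ft_force: [-0.2, -0.3, -1.8]
grip_width: 0.035
gripper_force: 0.0
```

Call:
{"api": "servo_tool", "payload": {
  "deltas": "0 20 -20 -30 0 0 0;0 20 -20 -30 0 0 0;0 20 -20 -30 0 0 0;0 20 -20 -30 0 0 0;0 20 -20 -30 0 0 0;0 0 0 0 0 0 0;0 0 0 0 0 0 0"
}}

```text
time_s: 26.25
position: [0.3964, 0.2005, 0.2678]
tool_rot: [[-0.06, 0.998, 0.004], [0.998, 0.06, 0.001], [0.001, 0.004, -1.0]]
ft_force: [1.2, 0.0, -0.5]
grip_width: -0.0001
gripper_force: 0.0
```

Run:
```python
from h import *
np.set_printoptions(precision=4,suppress=True)
p=shot('top')
for o in pots(p):print(*o[:1],*o[2:])
p=shot('scene','b4')
for o in pots(p):print(*o[:1],*o[2:])
for n in('scene','top'):
    p=shot(n);W=cloud(p);h=cv2.cvtColor(p['img'],cv2.COLOR_RGB2HSV)
    m=(h[...,0]>8)&(h[...,0]<26)&(h[...,1]>70)&(W[...,2]>.07)&(W[...,0]>.63)&(abs(W[...,1])<.16)
    q=W[m]; l=(q[:,:2]-O)@XH; z=q[:,2]
    print(n)
    for a in np.arange(.07,.26,.015):
        s=l[(z>=a)&(z<a+.015)]
        if len(s)>5:print(round(a+.0075,3),len(s),np.percentile(s,[5,25,50,75,95]))
    k=env.spot_point('lid_edge',p);print([(d['uv'],d['conf'],atdepth(p,d['uv'])) for d in k])
    k=env.spot_point('lid_hinge',p);print([(d['uv'],d['conf'],((atz(p,d['uv'],.066)[:2]-O)@XH)) for d in k])
print(env.observe()['position'])
```

```text
[172. 204.] [0.6386 0.4108] [0.6435 0.4157] 22 0.0764
[346. 229.] [ 0.5928 -0.0617] [ 0.5911 -0.0622] 18 0.0581
[283. 230.] [0.5809 0.1107] [0.581  0.1098] 18 0.0568
[303. 230.] [0.5827 0.0535] [0.5843 0.0546] 18 0.058
[325. 230.] [ 0.5863 -0.0042] [ 0.5872 -0.004 ] 18 0.0578
[367. 229.] [ 0.5922 -0.118 ] [ 0.5921 -0.118 ] 17 0.058
[331. 281.] [0.5851 0.0562] [0.5855 0.0549] 20 0.0564
[347. 299.] [0.5813 0.1114] [0.5815 0.1097] 21 0.056
[312. 321.] [0.6812 0.1387] [0.6823 0.1363] 7 0.0893
[413. 440.] [0.6518 0.4215] [0.6464 0.4184] 21 0.0777
scene
0.078 72 [0.0619 0.0648 0.0655 0.0662 0.0675]
0.092 252 [0.0655 0.0664 0.0669 0.0674 0.0683]
0.108 258 [0.0494 0.0675 0.0683 0.0688 0.0695]
0.122 245 [0.0476 0.0692 0.07   0.0707 0.0711]
0.138 267 [0.0508 0.0709 0.0715 0.0721 0.0729]
0.153 285 [0.0537 0.0726 0.0733 0.0739 0.0747]
0.168 278 [0.0525 0.0742 0.075  0.0756 0.0764]
0.182 287 [0.0552 0.076  0.0767 0.0773 0.0778]
0.198 305 [0.0584 0.0777 0.0784 0.079  0.0798]
0.213 342 [0.06   0.0788 0.08   0.0808 0.0813]
0.228 1545 [0.055  0.0599 0.0658 0.0738 0.0814]
0.242 54 [0.0753 0.0761 0.076
[... 310 characters left out ...]
8 [0.0612 0.0627 0.0638 0.0648 0.0661]
0.108 241 [0.0629 0.0642 0.0654 0.0665 0.0678]
0.122 273 [0.055  0.0658 0.0672 0.0683 0.0695]
0.138 257 [0.0659 0.0677 0.0688 0.0697 0.071 ]
0.153 275 [0.0659 0.0691 0.0704 0.0713 0.0729]
0.168 221 [0.0679 0.0707 0.0716 0.0723 0.0735]
0.182 19 [0.0506 0.0526 0.0597 0.0655 0.0691]
0.198 12 [0.0516 0.0537 0.0544 0.0563 0.0603]
0.213 145 [0.0567 0.061  0.0738 0.0792 0.0842]
0.228 1069 [0.0562 0.061  0.068  0.0748 0.0809]
0.242 8 [0.0756 0.0768 0.078  0.0794 0.0805]
[([321.2, 167.1], 0.68, array([0.6991, 0.0094, 0.2361])), ([303.2, 233.1], 0.22, array([0.5761, 0.0535, 0.0482]))]
[([321.3, 195.5], 0.88, np.float64(0.0555207023999825))]
[0.397  0.1994 0.2655]
```

View pics/b4.png

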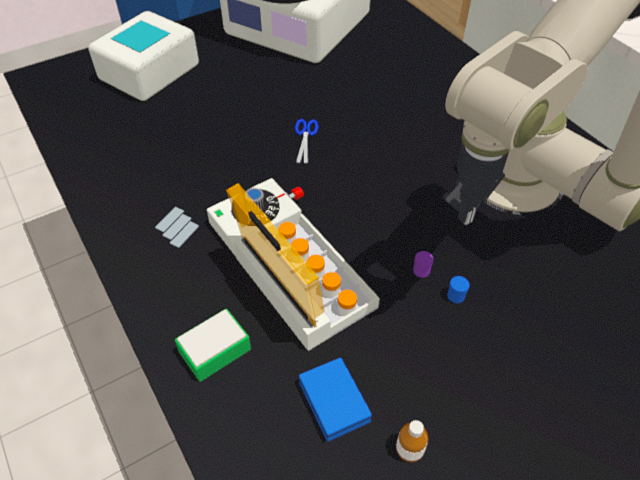

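Call:
{"api": "servo_tool", "payload": {
  "deltas": "0 0 0 -12 0 0 0;0 -21.4 32.4 0 0 0 0;0 -21.4 32.4 0 0 0 0;0 -21.4 32.4 0 0 0 0;0 -21.4 32.4 0 0 0 0;0 -21.4 32.4 0 0 0 0;0 -21.4 32.4 0 0 0 0;0 -21.4 32.4 0 0 0 0"
}}

```text
time_s: 27.32
position: [0.6335, 0.0619, 0.2776]
tool_rot: [[-0.058, 0.998, -0.001], [0.998, 0.058, 0.0], [0.0, -0.001, -1.0]]
ft_force: [0.6, 0.3, 0.8]
grip_width: -0.0
gripper_force: 0.0
```

Call:
{"api": "servo_tool", "payload": {
  "deltas": "0 -21.4 32.4 0 0 0 0;0 -21.4 32.4 0 0 0 0;0 -21.4 32.4 0 0 0 0;0 0 0 0 0 0 0;0 0 0 0 0 0 0;0 0 0 0 0 0 0"
}}

```text
time_s: 27.82
position: [0.7326, 0.0049, 0.2773]
tool_rot: [[-0.058, 0.998, -0.001], [0.998, 0.058, 0.0], [0.0, -0.001, -1.0]]
ft_force: [-0.9, 0.4, 0.3]
grip_width: 0.0001
gripper_force: 0.0
```

```bash
python3 -c "
from h import *
go(w(.109,.0625,.185));print(env.observe()['q'])"
```

```text
delta mm [-0.2  0.2 92.3] rot [-0.001 -0.     0.   ] pos [0.7326 0.0049 0.2773] t 27.8
[-8.84895728e+00  4.17874485e+01  3.11831152e+01  9.63959848e-03
  1.07113914e+02 -1.21724589e+01]
```

```bash
python3 -c "
from h import *
th=np.r_[np.arange(1.66,-.03,-.055),-.03];r=.12
C=np.c_[.056-r*np.cos(th)+.006*np.sin(th)+.0145,.066+r*np.sin(th)+.006*np.cos(th)]
print(C[0],C[-1],len(th))
d=np.diff(C,axis=0)*1000
print(';'.join('0 0 %.1f %.1f 0 0 0'%(a,-b) for a,b in d))"
```

```text
[0.08716639 0.18498837] [-0.04962598  0.06839784] 32
0 0 -6.6 -0.7 0 0 0;0 0 -6.6 -0.4 0 0 0;0 0 -6.6 -0.0 0 0 0;0 0 -6.6 0.4 0 0 0;0 0 -6.6 0.7 0 0 0;0 0 -6.5 1.1 0 0 0;0 0 -6.5 1.4 0 0 0;0 0 -6.4 1.8 0 0 0;0 0 -6.3 2.1 0 0 0;0 0 -6.1 2.5 0 0 0;0 0 -6.0 2.8 0 0 0;0 0 -5.8 3.1 0 0 0;0 0 -5.6 3.4 0 0 0;0 0 -5.4 3.7 0 0 0;0 0 -5.2 4.0 0 0 0;0 0 -5.0 4.3 0 0 0;0 0 -4.8 4.6 0 0 0;0 0 -4.5 4.8 0 0 0;0 0 -4.2 5.1 0 0 0;0 0 -3.9 5.3 0 0 0;0 0 -3.6 5.5 0 0 0;0 0 -3.3 5.7 0 0 0;0 0 -3.0 5.9 0 0 0;0 0 -2.7 6.0 0 0 0;0 0 -2.3 6.2 0 0 0;0 0 -2.0 6.3 0 0 0;0 0 -1.7 6.4 0 0 0;0 0 -1.3 6.5 0 0 0;0 0 -0.9 6.5 0 0 0;0 0 -0.6 6.6 0 0 0;0 0 -0.2 4.8 0 0 0
```

Call:
{"api": "servo_tool", "payload": {
  "deltas": "0 0 0 36 0 0 0;0 0 0 36 0 0 0;0 0 0 18 0 0 0;0 0 0 0 0 0 0;0 0 0 0 0 0 0"
}}

```text
time_s: 28.23
position: [0.7341, 0.0062, 0.1964]
tool_rot: [[-0.06, 0.998, 0.015], [0.998, 0.06, -0.002], [-0.003, 0.015, -1.0]]
ft_force: [5.2, 1.8, 24.4]
grip_width: 0.0002
gripper_force: 11.6
```

Call:
{"api": "servo_tool", "payload": {
  "deltas": "0 0 0 -20 0 0 0;0 0 0 0 0 0 0;0 0 0 0 0 0 0"
}}

```text
time_s: 28.48
position: [0.7322, 0.0058, 0.2103]
tool_rot: [[-0.059, 0.998, 0.003], [0.998, 0.059, -0.0], [-0.001, 0.003, -1.0]]
ft_force: [0.3, -0.3, -0.8]
grip_width: 0.0004
gripper_force: 0.0
```

```bash
python3 -c "
from h import *
p=shot('scene')
i=cv2.cvtColor(p['img'],cv2.COLOR_RGB2BGR)[120:320,150:390]
cv2.imwrite('pics/lid1.png',cv2.resize(i,None,fx=3,fy=3,interpolation=3))
print(env.observe()['ft_force'],env.observe()['position'])"
```

```text
[ 0.24684404 -0.00790435 -0.69677415] [0.73197817 0.00566536 0.20878895]
```

View pics/lid1.png

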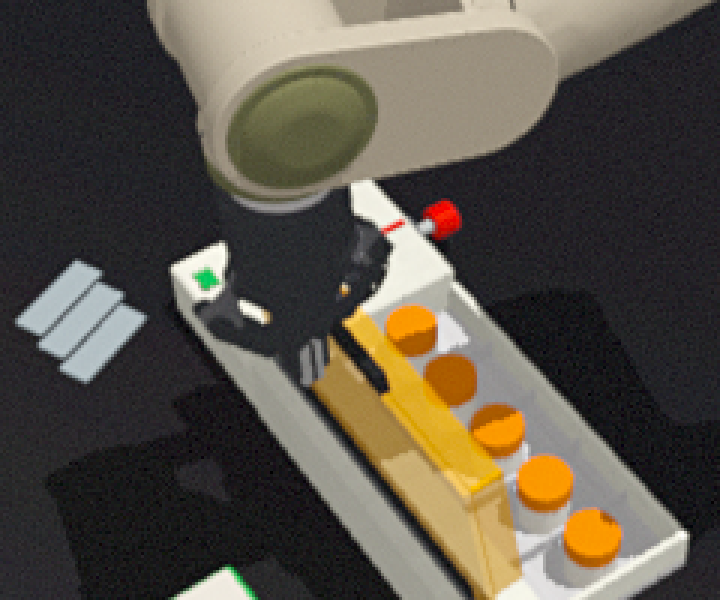

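```bash
cat > path.py <<'E'
from h import *
s=env.observe();l=np.r_[(s['position'][:2]-O)@XH,s['position'][2]];print('now',l)
r=.138
def C(th): return np.c_[.056-r*np.cos(th)+.006*np.sin(th)+.0145,.066+r*np.sin(th)+.006*np.cos(th)]
th=np.r_[np.arange(1.66,-.03,-.055),-.03]
print(C(th)[0])
print('\n'.join(';'.join('0 0 %.1f %.1f 0 0 0'%(a,-b) for a,b in d) for d in np.array_split(np.diff(C(th),axis=0)*1000,4)))
E
python3 path.py
```

```text
now [0.10834081 0.20878895]
[0.08876993 0.2029168 ]
0 0 -7.6 -0.8 0 0 0;0 0 -7.6 -0.4 0 0 0;0 0 -7.6 0.0 0 0 0;0 0 -7.6 0.5 0 0 0;0 0 -7.5 0.9 0 0 0;0 0 -7.5 1.3 0 0 0;0 0 -7.4 1.7 0 0 0;0 0 -7.3 2.1 0 0 0
0 0 -7.2 2.5 0 0 0;0 0 -7.0 2.9 0 0 0;0 0 -6.9 3.3 0 0 0;0 0 -6.7 3.6 0 0 0;0 0 -6.5 4.0 0 0 0;0 0 -6.2 4.4 0 0 0;0 0 -6.0 4.7 0 0 0;0 0 -5.7 5.0 0 0 0
0 0 -5.4 5.3 0 0 0;0 0 -5.1 5.6 0 0 0;0 0 -4.8 5.9 0 0 0;0 0 -4.5 6.1 0 0 0;0 0 -4.1 6.4 0 0 0;0 0 -3.8 6.6 0 0 0;0 0 -3.4 6.8 0 0 0;0 0 -3.0 7.0 0 0 0
0 0 -2.6 7.1 0 0 0;0 0 -2.3 7.3 0 0 0;0 0 -1.8 7.4 0 0 0;0 0 -1.4 7.5 0 0 0;0 0 -1.0 7.5 0 0 0;0 0 -0.6 7.6 0 0 0;0 0 -0.2 5.5 0 0 0
```

Call:
{"api": "servo_tool", "payload": {
  "deltas": "0 0 -7 2 0 0 0;0 0 -7 1 0 0 0;0 0 -6 1 0 0 0;0 0 -7.6 0 0 0 0;0 0 -7.6 0 0 0 0;0 0 -7.6 0 0 0 0"
}}

```text
time_s: 29.03
position: [0.6893, 0.0028, 0.2034]
tool_rot: [[-0.059, 0.998, -0.001], [0.998, 0.059, 0.0], [0.0, -0.0, -1.0]]
ft_force: [1.8, -0.1, -0.2]
grip_width: -0.0
gripper_force: 1.0
```

Call:
{"api": "servo_tool", "payload": {
  "deltas": "0 0 -7.6 0.5 0 0 0;0 0 -7.5 0.9 0 0 0;0 0 -7.5 1.3 0 0 0;0 0 -7.4 1.7 0 0 0;0 0 -7.3 2.1 0 0 0"
}}

```text
time_s: 29.45
position: [0.6519, 0.0007, 0.1967]
tool_rot: [[-0.059, 0.998, -0.001], [0.998, 0.059, 0.0], [0.0, -0.001, -1.0]]
ft_force: [2.1, -0.0, -0.3]
grip_width: -0.0
gripper_force: 0.8
```

Pushing at about 2 N; continue.

Call:
{"api": "servo_tool", "payload": {
  "deltas": "0 0 -7.2 2.5 0 0 0;0 0 -7.0 2.9 0 0 0;0 0 -6.9 3.3 0 0 0;0 0 -6.7 3.6 0 0 0;0 0 -6.5 4.0 0 0 0;0 0 -6.2 4.4 0 0 0;0 0 -6.0 4.7 0 0 0;0 0 -5.7 5.0 0 0 0"
}}

```text
time_s: 30.12
position: [0.5996, -0.0023, 0.1666]
tool_rot: [[-0.059, 0.998, -0.001], [0.998, 0.059, 0.0], [0.0, -0.001, -1.0]]
ft_force: [0.2, 0.1, 1.8]
grip_width: 0.0001
gripper_force: 0.6
```

Call:
{"api": "servo_tool", "payload": {
  "deltas": "0 0 -5.4 5.3 0 0 0;0 0 -5.1 5.6 0 0 0;0 0 -4.8 5.9 0 0 0;0 0 -4.5 6.1 0 0 0;0 0 -4.1 6.4 0 0 0;0 0 -3.8 6.6 0 0 0;0 0 -3.4 6.8 0 0 0;0 0 -3.0 7.0 0 0 0"
}}

```text
time_s: 30.78
position: [0.5662, -0.0047, 0.1169]
tool_rot: [[-0.058, 0.998, -0.0], [0.998, 0.058, 0.0], [0.0, -0.0, -1.0]]
ft_force: [-0.2, 1.0, 0.5]
grip_width: 0.0001
gripper_force: 0.4
```

```bash
python3 path.py|head -1
```

```text
now [-0.05777595  0.11685085]
```

Call:
{"api": "servo_tool", "payload": {
  "deltas": "0 0 -2.6 7.1 0 0 0;0 0 -2.3 7.3 0 0 0;0 0 -1.8 7.4 0 0 0;0 0 -1.4 7.5 0 0 0;0 0 -1.0 7.5 0 0 0;0 0 0 0 0 0 0"
}}

```text
time_s: 31.28
position: [0.5567, -0.0051, 0.0791]
tool_rot: [[-0.058, 0.998, -0.003], [0.998, 0.058, 0.001], [0.001, -0.003, -1.0]]
ft_force: [-0.2, 0.6, 0.2]
grip_width: -0.0001
gripper_force: 0.0
```

Call:
{"api": "servo_tool", "payload": {
  "deltas": "0 0 0 4 0 0 0;0 0 0 4 0 0 0;0 0 0 3 0 0 0;0 0 0 0 0 0 0;0 0 0 0 0 0 0"
}}

```text
time_s: 31.7
position: [0.5579, -0.0053, 0.0719]
tool_rot: [[-0.059, 0.998, 0.002], [0.998, 0.059, -0.001], [-0.001, 0.002, -1.0]]
ft_force: [-6.9, 1.2, 19.5]
grip_width: 0.0001
gripper_force: 9.7
```

Call:
{"api": "servo_tool", "payload": {
  "deltas": "0 0 0 -40 0 0 0;0 0 0 -40 0 0 0;0 0 -30 -28 0 0 0;0 0 -38 0 0 0 0;0 0 -38 0 0 0 0;0 0 -30 0 0 0 0;0 0 0 0 0 0 0;0 0 0 0 0 0 0"
}}

```text
time_s: 32.37
position: [0.4212, -0.0132, 0.1783]
tool_rot: [[-0.058, 0.998, 0.001], [0.998, 0.058, -0.0], [-0.0, 0.001, -1.0]]
ft_force: [1.8, 0.3, -0.1]
grip_width: 0.0001
gripper_force: 0.0
```

Run:
```python
from h import *
p=shot('top')
W=cloud(p);h=cv2.cvtColor(p['img'],cv2.COLOR_RGB2HSV)
L=(np.moveaxis(W[...,:2]-O,-1,0));lx=L[0]*XH[0]+L[1]*XH[1];ly=L[0]*YH[0]+L[1]*YH[1]
for a in(-.09,-.06,-.03,0,.03):
    m=(abs(lx-a)<.008)&(ly>-.06)&(ly<.19);print(a,np.round(np.nanpercentile(W[...,2][m],[10,50,90]),4))
i=cv2.cvtColor(p['img'],cv2.COLOR_RGB2BGR)[182:272,370:435];a=cv2.resize(i,None,fx=6,fy=6,interpolation=3)
p=shot('scene');i=cv2.cvtColor(p['img'],cv2.COLOR_RGB2BGR)[165:255,205:270];b=cv2.resize(i,None,fx=6,fy=6,interpolation=3)
cv2.imwrite('pics/sl.png',np.hstack([a,b]))
for k in('sleeve_grip','sleeve_index','start_knob'):
    print(k,[(d['uv'],d['conf'],atz(p,d['uv'],dict(sleeve_grip=.083,sleeve_index=.05,start_knob=.032)[k])) for d in env.spot_point(k,p)])
go([.6252,-.2108,.15])
```

```text
-0.09 [0.0106 0.0705 0.0763]
-0.06 [0.0686 0.0731 0.0774]
-0.03 [0.0683 0.0728 0.0771]
0 [0.0685 0.0729 0.0772]
0.03 [0.0684 0.0729 0.0771]
sleeve_grip [([255.1, 195.6], 0.94, array([ 0.61856709, -0.21799843,  0.083     ]))]
sleeve_index [([279.8, 195.6], 0.68, array([ 0.55624392, -0.21719533,  0.05      ]))]
start_knob [([297.3, 193.4], 0.42, array([ 0.5089408 , -0.21724327,  0.032     ]))]
delta mm [-209.1  190.6   27.6] rot [ 0.    -0.     0.001] pos [ 0.4227 -0.0133  0.1776] t 32.6
```

View pics/sl.png

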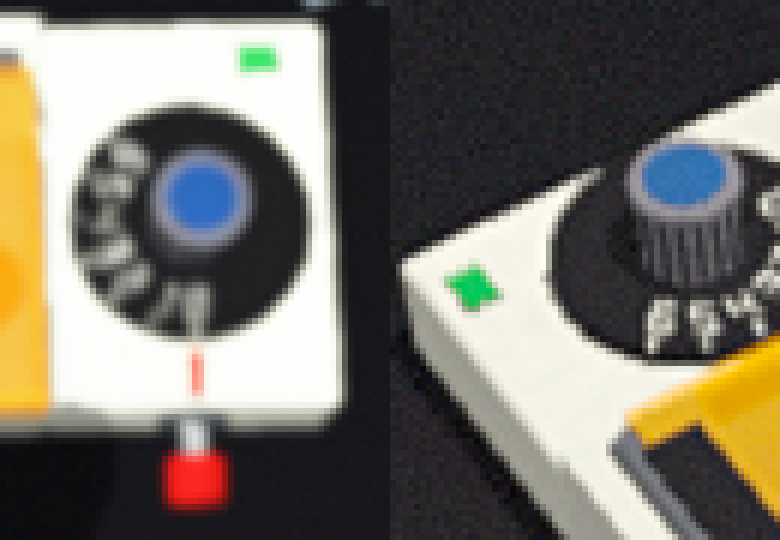

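Call:
{"api": "servo_tool", "payload": {
  "deltas": "1 -30 27.2 0 0 0 0;1 -30 27.2 0 0 0 0;1 -30 27.2 0 0 0 0;1 -30 27.2 0 0 0 0;1 -30 27.2 0 0 0 0;1 -30 27.2 0 0 0 0;1 -30 27.2 0 0 0 0;1 0 0 0 0 0 0",
  "newtons": 60
}}

```text
time_s: 33.28
position: [0.6277, -0.2167, 0.1751]
tool_rot: [[-0.055, 0.998, 0.0], [0.998, 0.055, -0.001], [-0.001, 0.0, -1.0]]
ft_force: [0.2, -0.4, 0.7]
grip_width: 0.0857
gripper_force: 0.0
```

Call:
{"api": "servo_tool", "payload": {
  "deltas": "1 0 0 0 0 0 0;1 0 0 0 0 0 0;1 0 0 0 0 0 0"
}}

```text
time_s: 33.53
position: [0.6237, -0.2107, 0.1779]
tool_rot: [[-0.059, 0.998, -0.0], [0.998, 0.059, 0.0], [0.0, -0.0, -1.0]]
ft_force: [0.3, 0.2, 0.8]
grip_width: 0.085
gripper_force: 0.0
```

```bash
python3 -c "
from h import *
go([.6247,-.2115,.064]);print(env.observe()['q'])"
```

```text
delta mm [ -0.9   1.  113.8] rot [-0.    -0.     0.001] pos [ 0.6237 -0.2107  0.1779] t 33.5
[-2.89493984e+01  3.49923070e+01  6.02729617e+01  6.01994006e-03
  8.47673467e+01 -3.23421897e+01]
```

Call:
{"api": "servo_tool", "payload": {
  "deltas": "1 -0.9 1 38 0 0 0;1 0 0 38 0 0 0;1 0 0 28 0 0 0;1 0 0 9 0 0 0;1 0 0 0 0 0 0;0 0 0 0 0 0 0;0 0 0 0 0 0 0;0 0 0 0 0 0 0"
}}

```text
time_s: 34.2
position: [0.626, -0.2129, 0.0671]
tool_rot: [[-0.058, 0.998, 0.003], [0.998, 0.058, -0.002], [-0.002, 0.003, -1.0]]
ft_force: [0.5, -0.5, -0.2]
grip_width: 0.0514
gripper_force: 0.0
```

Call:
{"api": "servo_tool", "payload": {
  "deltas": "0 0 0 0 0 0 0;0 0 0 0 0 0 0;0 0 0 0 0 0 0"
}}

```text
time_s: 34.45
position: [0.6263, -0.2128, 0.0672]
tool_rot: [[-0.058, 0.998, 0.004], [0.998, 0.058, -0.002], [-0.002, 0.004, -1.0]]
ft_force: [0.8, 0.8, 5.5]
grip_width: 0.043
gripper_force: 60.1
```

Call:
{"api": "servo_tool", "payload": {
  "deltas": "0 0 0 0 0 0 -0.1;0 0 0 0 0 0 -0.1;0 0 0 0 0 0 -0.1;0 0 0 0 0 0 -0.1;0 0 0 0 0 0 -0.1;0 0 0 0 0 0 -0.1;0 0 0 0 0 0 -0.1;0 0 0 0 0 0 -0.1"
}}

```text
time_s: 35.12
position: [0.6271, -0.2124, 0.0672]
tool_rot: [[-0.76, 0.65, 0.006], [0.65, 0.76, -0.001], [-0.006, 0.003, -1.0]]
ft_force: [7.0, 4.0, 4.6]
grip_width: 0.0425
gripper_force: 61.1
```

```bash
python3 -c "
from h import *
s=env.observe();print(s['wrist_torque'],s['ft_force'],s['q'],s['position'],np.arctan2(s['tool_rot'][1,1],s['tool_rot'][0,1]))"
```

```text
[ 0.69327423 -1.11983148 -0.2623218 ] [6.96207542 3.98867267 4.60165528] [-28.97673696  40.89787534  68.06312697   0.12405445  70.68825341
 -78.48623368] [ 0.62713968 -0.21238107  0.06719256] 0.8634029691806271
```

Call:
{"api": "servo_tool", "payload": {
  "deltas": "0 0 0 0 0 0 -0.1;0 0 0 0 0 0 -0.1;0 0 0 0 0 0 -0.1;0 0 0 0 0 0 -0.1;0 0 0 0 0 0 -0.1;0 0 0 0 0 0 -0.1;0 0 0 0 0 0 -0.1;0 0 0 0 0 0 -0.1"
}}

```text
time_s: 35.78
position: [0.6274, -0.2115, 0.0672]
tool_rot: [[-0.996, -0.093, 0.007], [-0.093, 0.996, 0.0], [-0.007, -0.0, -1.0]]
ft_force: [8.3, 7.1, 4.4]
grip_width: 0.0425
gripper_force: 61.2
```

Call:
{"api": "servo_tool", "payload": {
  "deltas": "0 0 0 0 0 0 -0.1;0 0 0 0 0 0 -0.1;0 0 0 0 0 0 -0.1;0 0 0 0 0 0 -0.1;0 0 0 0 0 0 0;0 0 0 0 0 0 0"
}}

```text
time_s: 36.28
position: [0.6272, -0.211, 0.0672]
tool_rot: [[-0.883, -0.469, 0.006], [-0.469, 0.883, 0.001], [-0.006, -0.002, -1.0]]
ft_force: [6.2, 8.5, 6.4]
grip_width: 0.0423
gripper_force: 61.3
```

```bash
python3 -c "
from h import *
s=env.observe();print(s['wrist_torque'],s['ft_force'],s['q'],s['position'],np.arctan2(s['tool_rot'][1,1],s['tool_rot'][0,1]))"
```

```text
[ 1.62239496 -0.84282932  0.01681988] [6.2043558  8.45179235 6.4056311 ] [ -28.90893151   40.88929623   68.08871224    0.24103729   70.75118807
 -146.98865087] [ 0.62720842 -0.21097092  0.06715623] 2.059497075421598
```

Call:
{"api": "servo_tool", "payload": {
  "deltas": "1 0 0 0 0 0 0;1 0 0 0 0 0 0;1 0 0 0 0 0 0;1 0 0 0 0 0 0;1 0 0 0 0 0 0;1 0 0 0 0 0 0;1 0 0 -30 0 0 0;1 0 0 -40 0 0 0"
}}

```text
time_s: 36.95
position: [0.6235, -0.212, 0.1321]
tool_rot: [[-0.884, -0.468, -0.007], [-0.468, 0.884, 0.004], [0.004, 0.007, -1.0]]
ft_force: [0.9, 0.3, 1.0]
grip_width: 0.0854
gripper_force: 0.0
```

Call:
{"api": "servo_tool", "payload": {
  "deltas": "1 0 0 -30 0 0 0.108;1 0 0 0 0 0 0.108;1 0 0 0 0 0 0.108;1 0 0 0 0 0 0.107;1 0 0 0 0 0 0;1 0 0 0 0 0 0;1 0 0 0 0 0 0"
}}

```text
time_s: 37.53
position: [0.6251, -0.2126, 0.1647]
tool_rot: [[-0.998, -0.059, -0.0], [-0.059, 0.998, 0.0], [0.0, 0.0, -1.0]]
ft_force: [-0.4, 0.8, -0.6]
grip_width: 0.0855
gripper_force: 0.0
```

```bash
sed -i 's/\[\[\*YH,0\],\[\*XH,0\]/[[*XH*-1,0],[*YH,0]/' h.py && python3 -c "
from h import *
p=shot('scene');i=cv2.cvtColor(p['img'],cv2.COLOR_RGB2BGR)[165:255,205:325];cv2.imwrite('pics/sl2.png',cv2.resize(i,None,fx=6,fy=6,interpolation=3))
go([.5095,-.2158,.10])"
```

```text
delta mm [115.6   3.6  64.7] rot [ 0.    -0.     0.001] pos [ 0.6251 -0.2126  0.1647] t 37.6
```

View pics/sl2.png

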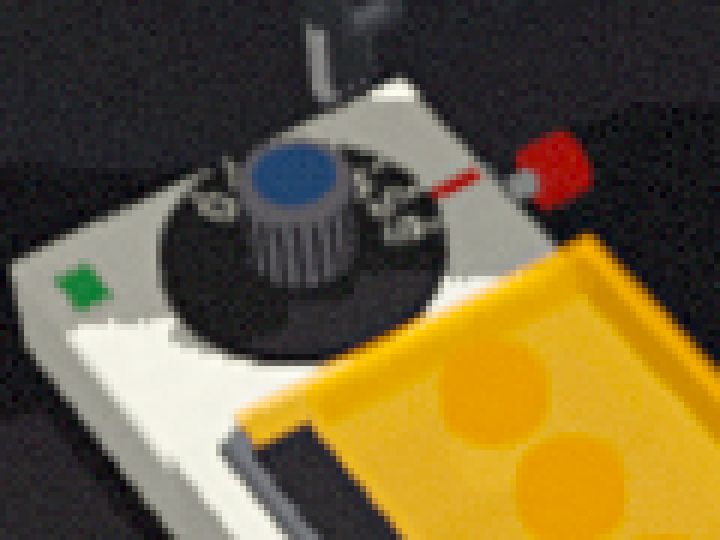

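Call:
{"api": "servo_tool", "payload": {
  "deltas": "1 38.5 1.2 0 0 0 0;1 38.5 1.2 0 0 0 0;1 38.5 1.2 0 0 0 0;1 0 0 0 0 0 0;1 0 0 0 0 0 0;1 0 0 0 0 0 0;1 0 0 0 0 0 0"
}}

```text
time_s: 38.17
position: [0.5106, -0.2158, 0.165]
tool_rot: [[-0.998, -0.058, 0.001], [-0.058, 0.998, -0.001], [-0.001, -0.001, -1.0]]
ft_force: [-0.1, -0.4, -1.4]
grip_width: 0.0856
gripper_force: 0.0
```

```bash
python3 -c "
from h import *
go([.5095,-.2158,.006])"
```

```text
delta mm [  1.3   0.2 159. ] rot [-0.001  0.001 -0.   ] pos [ 0.5106 -0.2158  0.165 ] t 38.2
```

Call:
{"api": "servo_tool", "payload": {
  "deltas": "1 1.2 0 38 0 0 0;1 0 0 38 0 0 0;1 0 0 38 0 0 0;1 0 0 32 0 0 0;1 0 0 12 0 0 0;1 0 0 0 0 0 0;1 0 0 0 0 0 0"
}}

```text
time_s: 38.75
position: [0.5092, -0.2156, 0.0065]
tool_rot: [[-0.998, -0.057, -0.0], [-0.057, 0.998, 0.0], [0.0, 0.0, -1.0]]
ft_force: [0.1, -0.5, 0.4]
grip_width: 0.0855
gripper_force: 0.0
```

Call:
{"api": "servo_tool", "payload": {
  "deltas": "0 0 0 0 0 0 0;0 0 0 0 0 0 0;0 0 0 0 0 0 0;0 0 0 0 0 0 0;0 0 0 0 0 0 0;0 0 0 0 0 0 0;0 0 0 0 0 0 0"
}}

```text
time_s: 39.33
position: [0.509, -0.2183, 0.008]
tool_rot: [[-0.998, -0.056, 0.003], [-0.056, 0.998, -0.005], [-0.002, -0.005, -1.0]]
ft_force: [-3.4, -12.4, 4.3]
grip_width: 0.0238
gripper_force: 58.5
```

Call:
{"api": "servo_tool", "payload": {
  "deltas": "0 5 -0.5 0 0 0 0;0 5 -0.5 0 0 0 0;0 5 -0.5 0 0 0 0;0 5 -0.5 0 0 0 0;0 5 0 0 0 0 0;0 4 0 0 0 0 0;0 2 0 0 0 0 0;0 0 0 0 0 0 0"
}}

```text
time_s: 40.0
position: [0.479, -0.2202, 0.008]
tool_rot: [[-0.998, -0.056, 0.005], [-0.056, 0.998, -0.003], [-0.005, -0.003, -1.0]]
ft_force: [5.6, -0.8, 5.4]
grip_width: 0.0246
gripper_force: 59.1
```

```bash
python3 -c "
from h import *
s=env.observe();print(s['ft_force'],s['position'],s['grip_width'])
p=shot('top');W=cloud(p);h=cv2.cvtColor(p['img'],cv2.COLOR_RGB2HSV)
p2=shot('scene')
for p in (p,p2):
    W=cloud(p);h=cv2.cvtColor(p['img'],cv2.COLOR_RGB2HSV)
    b=((h[...,0]<6)|(h[...,0]>174))&(h[...,1]>150)&(h[...,2]>90)&(abs(W[...,1]+.22)<.04)&(W[...,0]<.54)&(W[...,0]>.43)&(W[...,2]>.02)
    v=W[b];print(len(v),v.mean(0) if len(v) else '')
"
```

```text
[ 5.55893609 -0.81202823  5.41459047] [ 0.47904151 -0.22018228  0.00803306] 0.024633557611444937
0 
38 [ 0.48690089 -0.21769051  0.04169173]
```

Call:
{"api": "servo_tool", "payload": {
  "deltas": "0 2 0 0 0 0 0;0 2 0 0 0 0 0;0 0 0 0 0 0 0;0 0 0 0 0 0 0;0 0 0 0 0 0 0;0 0 0 0 0 0 0;0 0 0 0 0 0 0;0 0 0 0 0 0 0"
}}

```text
time_s: 40.77
position: [0.4789, -0.2203, 0.0081]
tool_rot: [[-0.998, -0.055, 0.013], [-0.055, 0.998, -0.004], [-0.012, -0.005, -1.0]]
ft_force: [26.8, 6.8, -3.9]
grip_width: 0.0244
gripper_force: 59.4
```

Call:
{"api": "servo_tool", "payload": {
  "deltas": "0 -4 0 0 0 0 0;1 0 0 0 0 0 0;1 0 0 0 0 0 0;1 0 0 0 0 0 0;1 0 0 0 0 0 0;1 0 0 0 0 0 0;1 0 0 0 0 0 0;1 0 0 0 0 0 0"
}}

```text
time_s: 41.43
position: [0.4774, -0.2193, 0.0068]
tool_rot: [[-0.998, -0.056, -0.0], [-0.056, 0.998, 0.0], [0.0, 0.0, -1.0]]
ft_force: [-0.2, 0.5, 0.5]
grip_width: 0.0852
gripper_force: 0.0
```

Call:
{"api": "servo_tool", "payload": {
  "deltas": "1 0 0 -30 0 0 0;1 0 0 -40 0 0 0;1 20 0 -30 0 0 0;1 36 10 -10 0 0 0;1 36 10 -10 0 0 0;1 20 0 0 0 0 0;1 0 0 0 0 0 0;1 0 0 0 0 0 0"
}}

```text
time_s: 42.1
position: [0.3642, -0.2058, 0.1272]
tool_rot: [[-0.998, -0.055, 0.001], [-0.055, 0.998, -0.001], [-0.001, -0.001, -1.0]]
ft_force: [0.3, 0.4, 0.1]
grip_width: 0.0854
gripper_force: 0.0
```

```bash
python3 -c "
from h import *
p=shot('top');p2=shot('scene','end')
for p in (p,p2):
    W=cloud(p);h=cv2.cvtColor(p['img'],cv2.COLOR_RGB2HSV)
    b=((h[...,0]<6)|(h[...,0]>174))&(h[...,1]>150)&(h[...,2]>90)&(abs(W[...,1]+.22)<.04)&(W[...,0]<.54)&(W[...,0]>.43)&(W[...,2]>.02)
    v=W[b];print(len(v),v.mean(0) if len(v) else '')
i=cv2.cvtColor(p2['img'],cv2.COLOR_RGB2BGR)[150:350,195:395];cv2.imwrite('pics/end2.png',cv2.resize(i,None,fx=3,fy=3,interpolation=3))
"
```

```text
71 [ 0.51013304 -0.21628777  0.04132104]
97 [ 0.51100172 -0.21430096  0.03999886]
```

View pics/end2.png

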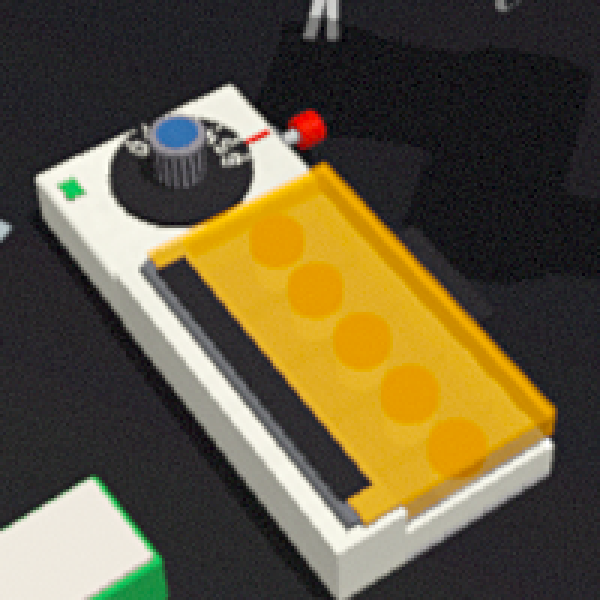

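The five pots stand under the closed lid, the sleeve reads 5 and the knob is home, so I am handing the job in.

```bash
python3 -c "
from rig import env
print(env.close_job())"
```

```text
the job is handed in; nothing more can be done
None
```

I handed the job in at about 42 s; the hand-in returned no verdict. By the last camera check, all five orange pots are upright in their compartments, the lid is closed, the sleeve reads 5, and the start knob was pulled to its stop, held over half a second and is back home.

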